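Stop and lock a potter's wheel, then load it with blanks

TASK

The potter's wheel is still spinning: slow it by touch so that it comes to rest with the notch in its rim in line with the slot of the fixed bracket, then push the wooden wedge point down into notch and slot until it is tight, so that the wheel is locked. Then set every clay blank from the ware board flat into a cavity of its own shape on the wheel, leaving the wedge in and the mug, jar and bottle undisturbed.

Things in the scene. Friction and masses are not known exactly. Their poses are not given: they have to be found in the camera images.
- wheel (a joint): Wheel angle about its vertical axis, rad, counter-clockwise from above positive, counting on through full turns. The notch faces the slot at every multiple of 2 pi. It starts spinning at once, + 2 to 3 rad/s, and coasts with very little drag for a minute or more; once stopped by hand it stays, but a light push turns it (inertia about 0.06 kg m2). It cannot turn back below 0.
- hub (a point): Centre of the wheel, on top of the white bat (plate 208 mm along the wheel's x, 192 mm along its y, 8 mm thick, with six cavities, on the aluminium wheel head, 330 mm in diameter, bare outside it); on the wheel's axis, 103 mm above the table. The bat is smooth and flat within 50 mm of this point, a good place to rub with shut fingertips to slow the wheel.
- notch (a point): Notch in the rim of the wheel head, 18 mm wide (x), cut 20 mm inwards from the rim, right through the 20 mm thick head. The point lies on its middle line, 166.5 mm from the wheel's axis, level with the head's top face (8 mm below the bat's top). y points outwards from the axis, z up. Turns with the wheel.
- slot (a point): Slot in the fixed steel bracket beside the rim: 18 mm wide (x), open towards the wheel, above and below; top face level with the wheel head's. The point lies on its middle line, 166.5 mm from the axis, at the top face, y outwards, z up; the notch point meets it when aligned. Together they form an 18 x 42 mm opening, from 21.5 mm inside to 20.5 mm outside of this point, clear for 50 mm below.
- wedge: Loose pale wooden wedge standing point down in its stand: 85 mm tall, 32 mm thick (its y, parallel faces), its width (x) grows from 8 mm at the tip to 30 mm at the top. Origin at the middle of the tip's underside, z up along the wedge. Driven down into the 18 mm notch and slot with its x along the slot's x it jams with the tip about 38 mm below the top face of the slot.
- wedge_stand: Fixed wooden block, 90 x 75 x 46 mm (x, y, z), with an upright pocket, 19 x 36 mm and 36 mm deep, in which the wedge stands loosely, 49 mm of it showing. Origin at the centre of its underside.
- square_cavity0 (a point): Square cavity in the bat, 45 x 45 mm, 8 mm deep, sides along x and y of this frame; the point is the centre of its floor; turns with the wheel. 75 mm from the wheel's axis, on the wheel's x axis (y runs from the axis to the notch).
- square_cavity1 (a point): Square cavity in the bat, 45 x 45 mm, 8 mm deep, sides along x and y of this frame; the point is the centre of its floor; turns with the wheel. 75 mm from the wheel's axis, on the wheel's x axis (y runs from the axis to the notch).
- round_cavity0 (a point): Round cavity in the bat, 49 mm in diameter, 8 mm deep; the point is the centre of its floor; turns with the wheel. 75 mm from the wheel's axis, 60 degrees from its neighbours.
- round_cavity1 (a point): Round cavity in the bat, 49 mm in diameter, 8 mm deep; the point is the centre of its floor; turns with the wheel. 75 mm from the wheel's axis, 60 degrees from its neighbours.
- round_cavity2 (a point): Round cavity in the bat, 49 mm in diameter, 8 mm deep; the point is the centre of its floor; turns with the wheel. 75 mm from the wheel's axis, 60 degrees from its neighbours.
- round_cavity3 (a point): Round cavity in the bat, 49 mm in diameter, 8 mm deep; the point is the centre of its floor; turns with the wheel. 75 mm from the wheel's axis, 60 degrees from its neighbours.
- square_blank0: Loose square blank of bisque-fired clay, 42 x 42 mm, 16 mm thick, about 55 g; lies flat on the ware board. Origin at the centre of its underside; sides along x and y. May be absent.
- square_blank1: Loose square blank of bisque-fired clay, 42 x 42 mm, 16 mm thick, about 55 g; lies flat on the ware board. Origin at the centre of its underside; sides along x and y. May be absent.
- round_blank0: Loose round blank of bisque-fired clay, 46 mm in diameter, 16 mm thick, about 55 g; lies flat on the ware board. Origin at the centre of its underside. May be absent.
- round_blank1: Loose round blank of bisque-fired clay, 46 mm in diameter, 16 mm thick, about 55 g; lies flat on the ware board. Origin at the centre of its underside. May be absent.
- round_blank2: Loose round blank of bisque-fired clay, 46 mm in diameter, 16 mm thick, about 55 g; lies flat on the ware board. Origin at the centre of its underside. May be absent.
- round_blank3: Loose round blank of bisque-fired clay, 46 mm in diameter, 16 mm thick, about 55 g; lies flat on the ware board. Origin at the centre of its underside. May be absent.
- ware_board: Fixed plywood board, 230 x 270 x 12 mm, on which the blanks lie. Origin at the centre of its underside.
- mug: Blue mug, 72 mm in diameter, 85 mm tall, standing by; not to be disturbed. Origin at the centre of its underside.
- glaze_jar: Jar of glaze, 60 mm in diameter, 80 mm tall, standing by; not to be disturbed. Origin at the centre of its underside.
- slip_bottle: White bottle, 52 mm in diameter, 150 mm tall, standing by; not to be disturbed. Origin at the centre of its underside.
Things that resemble listed ones, but are neither listed nor needed, are in the scene too. Leave any turquoise look-alike of the round_blank1 alone. Several things have the shape of the wedge; the one meant has the colours described above.

How it is judged:
By the outcome, as a careful person would: the job done as asked, in the order asked, and still so for the second after the job is handed in, with the robot touching nothing.
Of square_blank0, square_blank1, round_blank0, round_blank1, round_blank2, round_blank3 only 3 to 5 are there at a start; the rules pass over those that are not, and their reading is None.
At some moment in a run one of square_blank0, square_blank1, round_blank0, round_blank1, round_blank2, round_blank3 may be knocked a few centimetres aside while the robot is not near it.
It also fails if it takes over 210 s, if anything falls off the work surface, if the arm or the gripper's body presses on something with over 40 N, if the wrist force passes 120 N, or if a joint passes its speed limit or range.

ROBOT

A 6-joint arm with a two-finger parallel gripper is mounted at the origin on the work surface. World frame = base frame: x ahead of the robot, y to its left, z up, the work surface at z = 0. Lengths are in m, angles in degrees, forces in N, time in s.
With the tool pointing down it reaches from about 0.375 to 0.9 m from the base axis. Payload 3.1 kg.
Tool frame: the origin (TCP) lies at the very end of the fingers, on their centre line; the grasp point (between the pads) lies bot.grip_point_offset behind it (bot.grip_point_offset is the distance from the TCP to the grasp point, in m); z points along the fingers, y is the line along which they close (so a half turn about z gives the same grasp; the last joint's range is limited). The gripper opens to 87 mm and grips with 3 to 60 N. Pads are 19 mm wide; open, the fingers measure 117 mm over their backs; the gripper's body (75 mm by 190 mm) begins 51 mm behind the grasp point.
Start: joints at [53.887, 30.224, 82.088, -0, 67.689, -10.227], TCP at [0.273, 0.562, 0.223] pointing down, gripper open.
Joint ranges: [-176.69, 176.69], [-43.24, 126.21], [12.49, 139.97], [-82, 262], [0, 151.66], [-163.58, 163.58]. Speed limits (degrees/s): [159.86, 159.86, 180, 180, 180, 180].

INTERFACE

Orientations are given as a 3x3 rotation matrix whose columns are the frame's x, y, z axes.
In Python, from rig import bot, viewer, ticket gives the robot as it stands.
- The arm moves only by the tool servo_tool, never from a script. Its argument "targets" is a list of rows, each an object with "offset": the shift along the tool's x, y, z in m, a list of three; "dr": the turn, a rotation vector about the tool's x, y, z in degrees, a list of three. In form: [{"offset": [x, y, z], "dr": [ax, ay, az]}, ...]. A call has 1 to 20 rows; each row is the pose to reach, as a shift and turn from the pose commanded when the call began, along the tool's axes at that moment; what a row does not reach only later rows make up. A row lasts 1/12 s, in which the tool goes at most 41.7 mm and 7.16 degrees, less where a joint would pass 70% of its speed; a pose out of reach is approached as far as the arm can. A call with a gripper value outside its range is refused whole. "gripper" is the gripper command: -1 is fully open, 1 is shut, values between are in proportion, set as the call begins (left out, the last holds). The fingers move at their own pace and stop on an object; the grip force is fixed at half the most. Time passes only in rows, so rows that repeat a pose let the fingers close. It gives the time, the measured TCP pose, the force, the opening and the grip force at its end, in the units of the state.
- bot.read_state(): the state, without advancing time (a new reading comes with each control period).
- viewer.capture(name): name is "scene" or "top"; returns a dict with "color" (384x512x3 uint8, red, green, blue), "camera_matrix" (3x3 intrinsics, pixels), "R" (3x3) and "t" (3): a world point X has camera coordinates R X + t. Camera axes: x right, y down, z forward; pixel columns grow to the right and rows downward; lengths in m; the calibration is good to about 2 mm. A picture is of the moment at which its call begins. There is no depth.
- ticket.hand_in(): hands the job in; it is judged then, once.
The state is a dict: "time_s": time; "joint_positions": joint angles; "qvel": joint speeds; "tau": joint torques, N m; "position": TCP position; "tcp_rot": TCP orientation; "force": force on the tool from outside, world axes, zero at the start; "moment": the same for the moment, N m; "opening": opening from 0.0 (shut) to 1.0 (fully open); "grasp_force": force on a finger pad.
Only numpy, scipy, OpenCV 4.12 (cv2) and the standard library are available. Lean on these libraries where they do the work, as an engineer would, in place of code of your own. Each camera call takes 0.05 s, during which the arm holds its last target. There are 200 camera calls.

## Working session

There is one attempt and no reset: what is moved stays moved. The work goes in short steps, Python scripts to look and compute and a tool call to move; the robot and the scene stay as the last step left them, time stands still between calls to the robot, and variables do not carry over. Pictures are saved under pics/ and viewed, at most 14 in all, crops included, and the job is handed in when it is done.

Besides the shell and the picture viewer there is one more tool, called after "Call:" by a JSON object that holds its "api" and its "payload". servo_tool: Moves the arm, as the interface text tells. Its arguments: {"type":"object","properties":{"targets":{"type":"array"},"gripper":{"type":"number"}},"required":["targets"]}

```bash
ls; mkdir -p pics; python3 - <<'E'
from rig import bot, viewer
import cv2, numpy as np
s=bot.read_state(); print(s['time_s'],s['position'],s['tcp_rot'],s['force'],bot.grip_point_offset)
for n in ("scene","top"):
    c=viewer.capture(n); cv2.imwrite(f"pics/{n}0.png",c["color"][:,:,::-1]); print(n,c["camera_matrix"],c["R"],c["t"])
E
```

```text
pics
0.0 [0.2723905  0.56171935 0.22158873] [[-8.99667492e-01  4.36573893e-01 -1.28041800e-03]
 [ 4.36575574e-01  8.99666005e-01 -1.68765378e-03]
 [ 4.15162960e-04 -2.07732647e-03 -9.99997756e-01]] [-0.66900621  0.14228413 -0.10016157] 0.0187
scene [[394.10752373   0.         259.65229874]
 [  0.         394.10752373 192.60119571]
 [  0.           0.           1.        ]] [[-0.41197143  0.91111264  0.01238129]
 [ 0.61625235  0.28860417 -0.73276236]
 [-0.67120234 -0.29424716 -0.68037198]] [ 0.21198485 -0.27915052  1.53762053]
top [[372.74367285   0.         261.13250505]
 [  0.         372.74367285 190.4535099 ]
 [  0.           0.           1.        ]] [[-0.00845105 -0.99987702 -0.01321068]
 [-0.99594646  0.00959946 -0.08943431]
 [ 0.08955013  0.01240131 -0.99590511]] [0.02721962 0.53114484 1.08930413]
```

View pics/scene0.png

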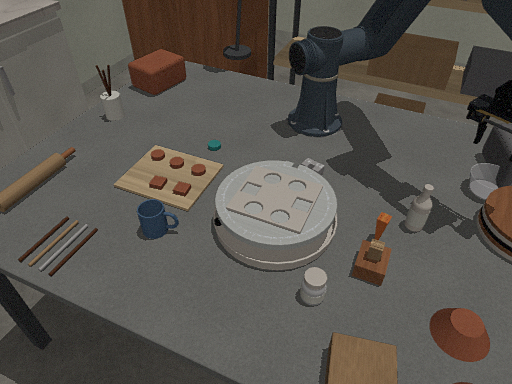

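View pics/top0.png

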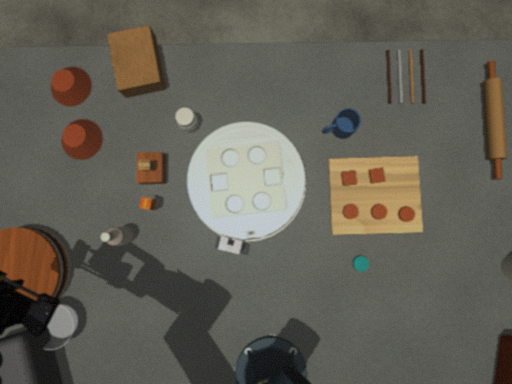

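```bash
cat > h.py <<'E'
from rig import bot, viewer, ticket
import cv2, numpy as np
def cap(n,save=None):
    c=viewer.capture(n)
    if save: cv2.imwrite(f"pics/{save}.png",c["color"][:,:,::-1])
    return c
def ray(c,u,v,z):
    d=c["R"].T@(np.linalg.inv(c["camera_matrix"])@[u,v,1]); o=-c["R"].T@c["t"]
    return o+d*(z-o[2])/d[2]
def proj(c,X):
    p=c["camera_matrix"]@(c["R"]@np.array(X)+c["t"]); return p[:2]/p[2]
def crop(c,u0,v0,u1,v1,k,name): cv2.imwrite(f"pics/{name}.png",cv2.resize(c["color"][v0:v1,u0:u1,::-1],None,fx=k,fy=k,interpolation=cv2.INTER_CUBIC))
E
python3 - <<'E'
from h import *
c=cap("top"); np.set_printoptions(precision=4,suppress=True)
crop(c,120,110,320,260,4,"wheel1")
print(bot.read_state()['time_s'])
for n,u,v,z in [("hub",246,179,.1),("br",231,244,.095),("stand",150,168,.046),("wedge",149,164,.095),("sq",349,177,.028),("sq",377,175,.028),("r",350,211,.028),("r",379,211,.028),("r",407,213,.028),("mug",347,122,.085),("jar",186,117,.08),("bot",105,237,.15),("board",377,195,.012)]: print(n,ray(c,u,v,z)[:2])
hsv=cv2.cvtColor(c["color"],cv2.COLOR_RGB2HSV)
for u,v in [(349,177),(350,211),(340,195),(149,164),(145,178),(147,203)]: print(u,v,hsv[v,u])
E
```

```text
0.15
hub [0.557  0.0634]
br [0.3773 0.106 ]
stand [0.5992 0.35  ]
wedge [0.6031 0.3376]
sq [ 0.5687 -0.2395]
sq [ 0.5738 -0.3227]
r [ 0.4676 -0.2395]
r [ 0.4668 -0.3247]
r [ 0.4602 -0.4066]
mug [ 0.7201 -0.2257]
jar [0.7419 0.2374]
bot [0.401  0.4329]
board [ 0.5154 -0.3253]
349 177 [  9 180 139]
350 211 [  8 171 146]
340 195 [ 19 119 172]
149 164 [ 19 129 132]
145 178 [ 12 171 134]
147 203 [ 13 203 185]
```

View pics/wheel1.png

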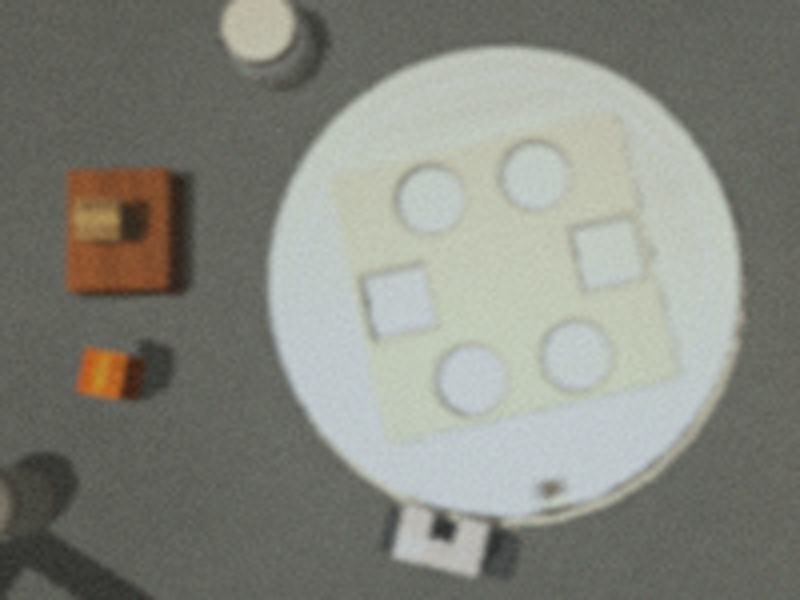

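The top view shows the wheel centre at about (246,180). The notch is a dark cut at crop (550,490), just past the slot at crop (443,527). The bat's squares line up with this.

These could be mistaken for the wedge:
- **Pale wedge in the stand:** about (144,165). This one matches the description.
- **Orange wedge:** (147,203), a decoy.

The blanks on the board are:
- **Squares:** (349,177) and (377,175).
- **Rounds:** (350,211), (379,211) and (407,213).
- **Turquoise disc:** (361,263), to be left alone.

```bash
cat >> h.py <<'E'
np.set_printoptions(precision=4,suppress=True)
def blanks(c,z=.028,roi=None):
    hsv=cv2.cvtColor(c["color"],cv2.COLOR_RGB2HSV)
    m=cv2.inRange(hsv,(0,150,60),(13,255,255))
    if roi: k=np.zeros_like(m); k[roi[1]:roi[3],roi[0]:roi[2]]=255; m&=k
    out=[]
    for q in cv2.findContours(m,cv2.RETR_EXTERNAL,cv2.CHAIN_APPROX_NONE)[0]:
        a=cv2.contourArea(q)
        if 80<a<600:
            w=np.array([ray(c,*p[0],z)[:2] for p in q],np.float32)
            (x,y),(p,r),t=cv2.minAreaRect(w); M=cv2.moments(q)
            fill=cv2.contourArea(w)/(p*r)
            out.append((a,(M['m10']/M['m00'],M['m01']/M['m00']),ray(c,M['m10']/M['m00'],M['m01']/M['m00'],z)[:2],(p*1e3,r*1e3),t,fill))
    return out
def pr(c,**k):
    for a,px,w,s,t,f in blanks(c,**k): print("A%.0f px(%.1f,%.1f) w(%.4f,%.4f) %.0fx%.0f ang%.1f fill%.2f"%(a,*px,*w,*s,t,f))
E
python3 - <<'E'
from h import *
c=cap("top",None)
print(bot.read_state()['time_s'])
pr(c,roi=(325,150,425,240))
g=cv2.cvtColor(c["color"],cv2.COLOR_RGB2GRAY); hsv=cv2.cvtColor(c["color"],cv2.COLOR_RGB2HSV)
# wheel head + bat: bright
m=cv2.inRange(g,140,255); m=cv2.morphologyEx(m,cv2.MORPH_OPEN,np.ones((5,5)))
q=max(cv2.findContours(m,cv2.RETR_EXTERNAL,cv2.CHAIN_APPROX_NONE)[0],key=cv2.contourArea)
q=np.array([p for p in cv2.convexHull(q) if p[0][1]<215])
e=cv2.fitEllipse(q); print("ellipse",e,ray(c,*e[0],.095))
# bat
b=cv2.inRange(hsv,(20,25,150),(45,90,255)); k=np.zeros_like(b); cv2.circle(k,(246,180),52,255,-1); b&=k
q=max(cv2.findContours(b,cv2.RETR_EXTERNAL,cv2.CHAIN_APPROX_NONE)[0],key=cv2.contourArea)
w=np.array([ray(c,*p[0],.103)[:2] for p in cv2.convexHull(q)],np.float32); print("bat",cv2.minAreaRect(w))
# slot: dark blob in bracket
s=g[236:252,220:244]; print(s[::1,::1])
E
```

```text
0.2
A157 px(406.3,213.5) w(0.4586,-0.4044) 44x38 ang89.5 fill0.80
A158 px(378.8,211.2) w(0.4663,-0.3241) 43x42 ang55.3 fill0.76
A148 px(350.3,211.0) w(0.4676,-0.2403) 41x41 ang89.5 fill0.75
A152 px(348.8,177.5) w(0.5672,-0.2390) 39x41 ang7.6 fill0.86
A159 px(376.7,174.9) w(0.5740,-0.3217) 40x41 ang8.9 fill0.86
ellipse ((246.08164978027344, 180.99481201171875), (118.69608306884766, 120.16618347167969), 149.25897216796875) [0.552  0.0635 0.095 ]
bat ((0.6374502182006836, 0.014216393232345581), (0.06833930313587189, 0.052391111850738525), 18.390064239501953)
[[133 158 172 165 159 152 141 149 148 158 173 181 183 190 195 195 197 199
  202 199 199 198 202 198]
 [129 162 180 177 172 169 157 147 129 117 126 138 155 168 178 178 178 183
  182 187 192 193 189 197]
 [135 171 186 189 184 186 182 164 128 100 104 111 135 157 157 153 148 145
  146 151 157 166 165 174]
 [143 172 186 186 182 184 185 167 121  90  77  92 130 156 162 154 153 140
  135 129 122 130 123 127]
 [150 182 183 184 179 186 181 156 112  69  60  66  96 120 147 172 178 170
  159 151 142 129 107 102]
 [163 181 182 187 181 187 178 148
[... 378 characters left out ...]
91 192 190 188 189 183 176 167 158 152 130 121 152 180 188 186 181
  184 182 166 124  72  52]
 [191 195 193 195 190 187 190 182 181 181 179 168 173 171 187 182 186 185
  185 183 157 106  66  53]
 [194 189 191 192 192 193 185 185 184 180 181 181 178 181 185 188 187 181
  183 179 148 105  61  56]
 [190 186 189 189 190 186 186 184 180 179 179 182 183 187 186 187 185 189
  184 174 147  88  57  52]
 [169 172 183 184 184 182 185 183 183 186 182 182 183 183 182 185 182 186
  183 163 123  87  60  65]
 [123 134 144 162 163 166 168 173 180 185 187 185 187 183 186 181 182 187
  179 154 108  69  62  75]
 [ 99 102 113 118 118 128 127 143 156 161 166 171 180 183 183 184 185 186
  179 154 100  74  66  76]]
```

Call:
{"api": "servo_tool", "payload": {"targets": [{"offset": [-0.03,-0.02,0],"dr": [0,0,0]},{"offset": [-0.06,-0.04,0],"dr": [0,0,0]},{"offset": [-0.09,-0.06,0],"dr": [0,0,0]},{"offset": [-0.12,-0.08,0],"dr": [0,0,0]},{"offset": [-0.15,-0.1,0],"dr": [0,0,0]},{"offset": [-0.18,-0.12,0],"dr": [0,0,0]},{"offset": [-0.21,-0.14,0],"dr": [0,0,0]},{"offset": [-0.25,-0.16,0],"dr": [0,0,0]},{"offset": [-0.28,-0.18,0],"dr": [0,0,0]},{"offset": [-0.31,-0.2,0],"dr": [0,0,0]},{"offset": [-0.34,-0.22,0.01],"dr": [0,0,0]},{"offset": [-0.37,-0.24,0.02],"dr": [0,0,0]},{"offset": [-0.4,-0.26,0.03],"dr": [0,0,0]},{"offset": [-0.43,-0.28,0.04],"dr": [0,0,0]},{"offset": [-0.45,-0.29,0.06],"dr": [0,0,0]},{"offset": [-0.456,-0.292,0.08],"dr": [0,0,0]},{"offset": [-0.456,-0.292,0.095],"dr": [0,0,0]},{"offset": [-0.456,-0.292,0.1],"dr": [0,0,0]},{"offset": [-0.456,-0.292,0.1],"dr": [0,0,0]}], "gripper": 1}}

```text
time_s: 1.78
position: [0.5543, 0.1004, 0.121]
tcp_rot: [[-0.9, 0.437, -0.004], [0.437, 0.9, 0.0], [0.004, -0.002, -1.0]]
force: [-0.2, -0.5, 0.7]
opening: 0.003
grasp_force: 0.0
```

Call:
{"api": "servo_tool", "payload": {"targets": [{"offset": [0,0,0.008],"dr": [0,0,0]},{"offset": [0,0,0.014],"dr": [0,0,0]},{"offset": [0,0,0.017],"dr": [0,0,0]},{"offset": [0,0,0.019],"dr": [0,0,0]},{"offset": [0,0,0.019],"dr": [0,0,0]},{"offset": [0,0,0.019],"dr": [0,0,0]}]}}

```text
time_s: 2.28
position: [0.5557, 0.1007, 0.1038]
tcp_rot: [[-0.9, 0.436, 0.0], [0.436, 0.9, -0.0], [-0.0, 0.0, -1.0]]
force: [0.8, -0.5, -0.0]
opening: 0.003
grasp_force: 0.0
```

```bash
python3 - <<'E'
from h import *
s=bot.read_state();print(s['time_s'],s['position'],s['force'])
c=cap("scene"); crop(c,195,140,345,270,5,"s2")
E
```

```text
2.2833 [0.5557 0.1007 0.1038] [ 0.8132 -0.5193 -0.0358]
```

View pics/s2.png

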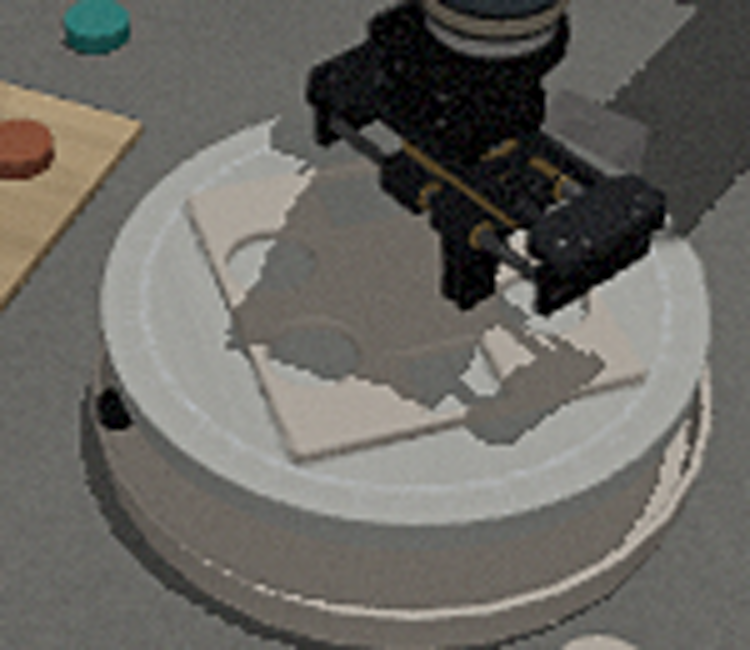

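The gripper hovers just above the bat without touching it yet; the bat is still turning.

Call:
{"api": "servo_tool", "payload": {"targets": [{"offset": [0,0,0.001],"dr": [0,0,0]},{"offset": [0,0,0.002],"dr": [0,0,0]},{"offset": [0,0,0.0025],"dr": [0,0,0]},{"offset": [0,0,0.003],"dr": [0,0,0]},{"offset": [0,0,0.003],"dr": [0,0,0]},{"offset": [0,0,0.003],"dr": [0,0,0]}]}}

```text
time_s: 2.83
position: [0.5511, 0.1002, 0.1022]
tcp_rot: [[-0.9, 0.436, -0.009], [0.436, 0.9, -0.001], [0.008, -0.005, -1.0]]
force: [-9.8, -2.5, 17.0]
opening: 0.005
grasp_force: 8.5
```

Call:
{"api": "servo_tool", "payload": {"targets": [{"offset": [0,0,0],"dr": [0,0,0]},{"offset": [0,0,0],"dr": [0,0,0]},{"offset": [0,0,0],"dr": [0,0,0]},{"offset": [0,0,0],"dr": [0,0,0]},{"offset": [0,0,0],"dr": [0,0,0]}]}}

```text
time_s: 3.25
position: [0.5582, 0.1005, 0.1027]
tcp_rot: [[-0.9, 0.437, 0.007], [0.437, 0.9, 0.0], [-0.006, 0.003, -1.0]]
force: [2.1, 0.8, 6.4]
opening: 0.006
grasp_force: 3.3
```

```bash
python3 - <<'E'
from h import *
s=bot.read_state();print(s['time_s'],s['position'],s['force'])
c=cap("scene"); crop(c,195,140,345,270,5,"s3")
E
```

```text
3.25 [0.5582 0.1005 0.1027] [2.0902 0.8137 6.3736]
```

View pics/s3.png

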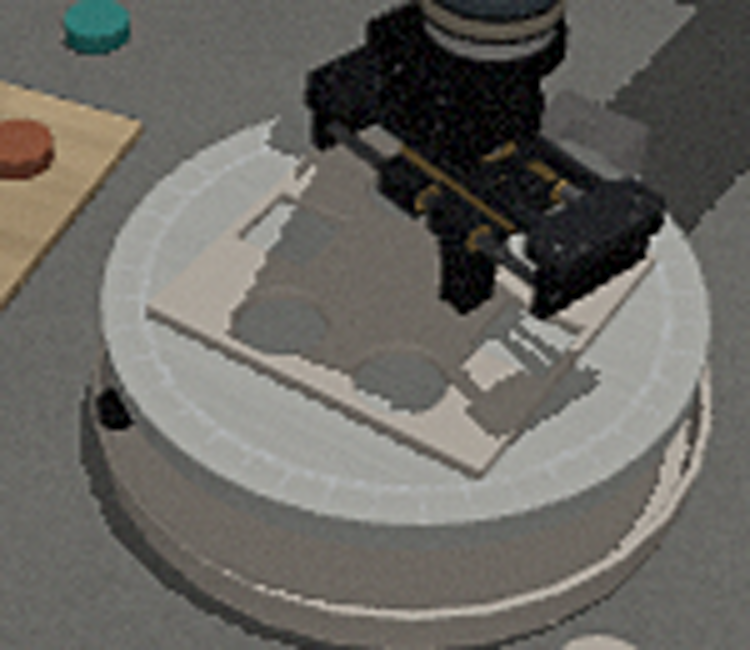

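```bash
python3 - <<'E'
from h import *
c=cap("scene")
a=ray(c,195+150/5,140+306/5,.103)[:2]; b=ray(c,195+482/5,140+472/5,.103)[:2]; d=b-a
print(a,b,np.linalg.norm(d),"edge ang",np.degrees(np.arctan2(d[1],d[0])))
t=cap("top"); 
hub=np.array([.5535,.0635]); sl=ray(t,230.7,241,.095)[:2]; print("slot pix",sl,sl-hub,np.linalg.norm(sl-hub),"ang",np.degrees(np.arctan2(*(sl-hub)[::-1])))
crop(t,170,110,320,260,4,"t3"); s=bot.read_state(); print(s['time_s'],s['force'])
E
```

```text
[ 0.6355 -0.0485] [0.6702 0.1549] 0.2063879441475324 edge ang 80.33204825644351
slot pix [0.3855 0.1069] [-0.168   0.0434] 0.1735153210170163 ang 165.52962939897054
3.4 [ 4.4532 -0.1349  5.505 ]
```

View pics/t3.png

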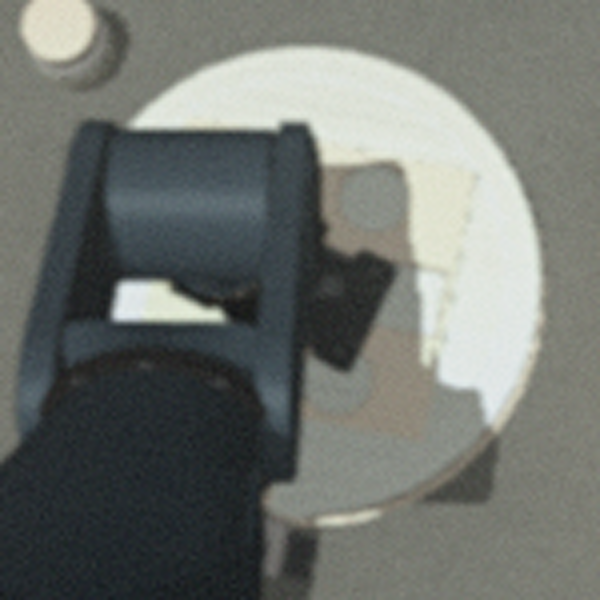

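The wheel is nearly at rest with the notch about 5° past the slot, on the hidden robot side. I'll drag it back gently.

Call:
{"api": "servo_tool", "payload": {"targets": [{"offset": [0,0,0],"dr": [0,0,0]},{"offset": [-0.0005,0.0003,0],"dr": [0,0,0]},{"offset": [-0.001,0.0005,0],"dr": [0,0,0]},{"offset": [-0.0015,0.0008,0],"dr": [0,0,0]},{"offset": [-0.002,0.001,0],"dr": [0,0,0]},{"offset": [-0.0025,0.0012,0],"dr": [0,0,0]},{"offset": [-0.003,0.0015,0],"dr": [0,0,0]},{"offset": [-0.0035,0.0017,0],"dr": [0,0,0]},{"offset": [-0.004,0.002,0],"dr": [0,0,0]},{"offset": [-0.0045,0.0022,0],"dr": [0,0,0]},{"offset": [-0.005,0.0024,0],"dr": [0,0,0]},{"offset": [-0.005,0.0024,0],"dr": [0,0,0]},{"offset": [-0.005,0.0024,0],"dr": [0,0,0]},{"offset": [-0.005,0.0024,0],"dr": [0,0,0]},{"offset": [-0.005,0.0024,0],"dr": [0,0,0]},{"offset": [-0.005,0.0024,0],"dr": [0,0,0]},{"offset": [-0.005,0.0024,0],"dr": [0,0,0]},{"offset": [-0.005,0.0024,0],"dr": [0,0,0]}]}}

```text
time_s: 4.9
position: [0.563, 0.1003, 0.1026]
tcp_rot: [[-0.9, 0.437, 0.005], [0.437, 0.9, -0.0], [-0.004, 0.002, -1.0]]
force: [0.1, 0.3, 9.6]
opening: -0.002
grasp_force: 4.4
```

```bash
python3 - <<'E'
from h import *
s=bot.read_state();print(s['time_s'],s['position'],s['force'])
E
```

```text
4.9 [0.563  0.1003 0.1026] [0.0792 0.26   9.599 ]
```

Call:
{"api": "servo_tool", "payload": {"targets": [{"offset": [0,0,0],"dr": [0,0,0]},{"offset": [0,0,0],"dr": [0,0,0]},{"offset": [0,0,0],"dr": [0,0,0]}]}}

```text
time_s: 5.15
position: [0.5632, 0.1003, 0.1026]
tcp_rot: [[-0.9, 0.437, 0.005], [0.437, 0.9, -0.0], [-0.005, 0.002, -1.0]]
force: [0.4, 0.4, 7.5]
opening: 0.006
grasp_force: 4.2
```

Call:
{"api": "servo_tool", "payload": {"targets": [{"offset": [0,0,-0.005],"dr": [0,0,0]},{"offset": [0,0,-0.02],"dr": [0,0,0]},{"offset": [0,0,-0.05],"dr": [0,0,0]},{"offset": [0.02,0.05,-0.07],"dr": [0,0,0]},{"offset": [0.03,0.09,-0.09],"dr": [0,0,0]},{"offset": [0.045,0.125,-0.1],"dr": [0,0,0]},{"offset": [0.055,0.16,-0.1],"dr": [0,0,0]},{"offset": [0.065,0.195,-0.1],"dr": [0,0,0]},{"offset": [0.07,0.23,-0.1],"dr": [0,0,0]},{"offset": [0.08,0.265,-0.1],"dr": [0,0,0]},{"offset": [0.09,0.3,-0.1],"dr": [0,0,0]},{"offset": [0.09,0.3,-0.1],"dr": [0,0,0]}]}}

```text
time_s: 6.15
position: [0.6109, 0.4169, 0.2001]
tcp_rot: [[-0.902, 0.432, 0.002], [0.432, 0.902, 0.005], [0.0, 0.005, -1.0]]
force: [0.4, 0.3, 0.0]
opening: 0.006
grasp_force: 0.0
```

```bash
python3 - <<'E'
from h import *
s=bot.read_state();print(s['time_s'],s['position'])
t=cap("top"); crop(t,170,110,320,260,4,"t4"); c=cap("scene"); crop(c,195,140,345,270,5,"s4")
E
```

```text
6.15 [0.6109 0.4169 0.2001]
```

View pics/t4.png

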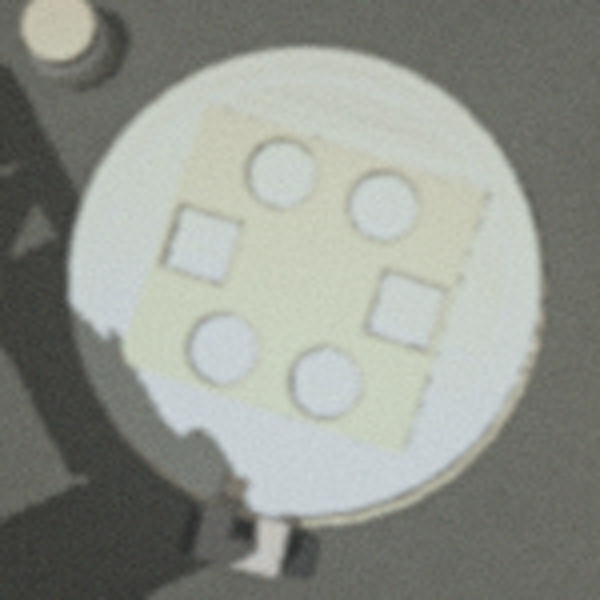

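```bash
python3 - <<'E'
from h import *
t=cap("top"); print(bot.read_state()['time_s'])
f=lambda U,V,z: ray(t,(U+.5)/4-.5+170,(V+.5)/4-.5+110,z)[:2]
hub=f(303.3,277.4,.100); print("hub",hub)
A=np.degrees
d=f(407,310,.1)-f(200,245,.1); print("wheel y from squares",A(np.arctan2(d[1],d[0]))+270, np.linalg.norm(d))
d1=f(282,173,.1)-f(222,348,.1); d2=f(383,206,.1)-f(325,382,.1); d=-(d1+d2); print("from rounds",A(np.arctan2(d[1],d[0])), np.linalg.norm(d1))
sl=ray(t,230.7,241,.095)[:2]-hub; print("slot",A(np.arctan2(sl[1],sl[0])),np.linalg.norm(sl))
# slot centre from first-image grey: weighted darkness per row in current picture
g=cv2.cvtColor(t["color"],cv2.COLOR_RGB2GRAY); print(g[236:250,218:246])
E
```

```text
6.3
hub [0.5571 0.065 ]
wheel y from squares 161.91858125803745 0.1518144347446132
from rounds 161.2256396437417 0.1298725152091577
slot 166.28532207856222 0.17667051868295874
[[ 62  72  80  86 100  98  98  98  93  90  89  87 102 113 130 167 194 205
  207 203 210 210 206 204 204 207 202 205]
 [ 59  68  74  91  99 100  94  96  99  93  93  95 106 110 120 152 182 193
  197 202 206 199 197 201 197 203 202 205]
 [ 57  58  76  93  98 102 101  98  99  92  92  97 101 112 113 122 147 166
  183 185 190 185 170 172 164 172 176 182]
 [ 50  58  76  95 103  98 101 100 100  90  84  76  82  90 101 108 129 154
  168 172 163 156 139 125 122 122 131 135]
 [ 54  62  82  94 103 100  94  96  99  90  74  60  57  69  79  91 139 168
  182 178 169 161 148 134 116 108 111 133]
 [ 51  67  85 100  98 102  95 104  95  82  66  57  50  56  58  83 130 172
  195 191 189 183 182 160 125  96  99 120]
 [ 55  72  91  98  99  94 100  99  96  81  71  48  54  56  53  69 115 158
  184 197 192 195 189 160 115  81  70  89]
 [ 59  79  95  95 100  99  96  95  91  82  62  61  63  56  59  70 103 152
  182 189 194 192 183 158 100  68  61  63]
 [ 58  80  91 101  99  98  98 102  98  83  78  73  74  65  67  76 105 149
  186 193 190 188 180 140  87  55  57  61]
 [ 63  83  94  97 100  95  96  94  92  96  93  93  89  83  73  87 109 153
  183 191 191 194 171 131  75  55  52  62]
 [ 69  87  95  91  97 102  99  93  97 100  99 100  99  93  95  93 105 155
  183 192 188 190 164 117  67  50  52  65]
 [ 69  94  98  92  96  98  94  94  98 100  92 100  96  92  95 104 128 164
  190 188 190 187 160 101  62  54  60  67]
 [ 79  88  98 101 103  92 103  96  99 100  94  94  98 102 101 124 153 185
  194 190 190 180 150  93  56  58  61  72]
 [ 75  81  86  87  94  94  92  97  96  96  97 103 115 127 133 160 181 191
  190 191 186 171 132  87  58  67  70  72]]
```

View pics/s4.png

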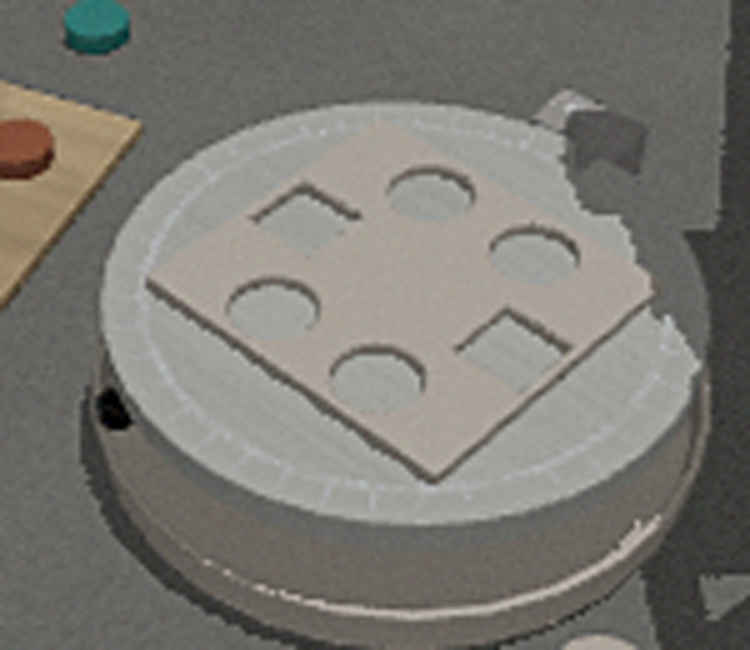

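Call:
{"api": "servo_tool", "payload": {"targets": [{"offset": [-0.01,-0.035,0],"dr": [0,0,0]},{"offset": [-0.02,-0.07,0],"dr": [0,0,0]},{"offset": [-0.03,-0.105,0],"dr": [0,0,0]},{"offset": [-0.04,-0.14,0],"dr": [0,0,0]},{"offset": [-0.05,-0.175,0],"dr": [0,0,0]},{"offset": [-0.06,-0.21,0.02],"dr": [0,0,0]},{"offset": [-0.07,-0.245,0.04],"dr": [0,0,0]},{"offset": [-0.08,-0.28,0.06],"dr": [0,0,0]},{"offset": [-0.089,-0.307,0.075],"dr": [0,0,0]},{"offset": [-0.089,-0.307,0.088],"dr": [0,0,0]},{"offset": [-0.089,-0.307,0.092],"dr": [0,0,0]},{"offset": [-0.089,-0.307,0.094],"dr": [0,0,0]},{"offset": [-0.089,-0.307,0.094],"dr": [0,0,0]},{"offset": [-0.089,-0.307,0.094],"dr": [0,0,0]}]}}

```text
time_s: 7.47
position: [0.5577, 0.0951, 0.1074]
tcp_rot: [[-0.9, 0.436, 0.002], [0.436, 0.9, -0.0], [-0.001, 0.001, -1.0]]
force: [0.7, 0.2, 0.4]
opening: 0.001
grasp_force: 0.0
```

Call:
{"api": "servo_tool", "payload": {"targets": [{"offset": [0.003,0.0063,0],"dr": [0,0,0]},{"offset": [0.003,0.0063,0.002],"dr": [0,0,0]},{"offset": [0.003,0.0063,0.004],"dr": [0,0,0]},{"offset": [0.003,0.0063,0.005],"dr": [0,0,0]},{"offset": [0.003,0.0063,0.006],"dr": [0,0,0]},{"offset": [0.003,0.0063,0.0065],"dr": [0,0,0]},{"offset": [0.003,0.0063,0.0065],"dr": [0,0,0]},{"offset": [0.0035,0.006,0.0065],"dr": [0,0,0]},{"offset": [0.004,0.0058,0.0065],"dr": [0,0,0]},{"offset": [0.0045,0.0056,0.0065],"dr": [0,0,0]},{"offset": [0.005,0.0053,0.0065],"dr": [0,0,0]},{"offset": [0.0055,0.005,0.0065],"dr": [0,0,0]},{"offset": [0.0055,0.005,0.0065],"dr": [0,0,0]},{"offset": [0.0055,0.005,0.0065],"dr": [0,0,0]},{"offset": [0.0055,0.005,0.0065],"dr": [0,0,0]},{"offset": [0.0055,0.005,0.0065],"dr": [0,0,0]},{"offset": [0.0055,0.005,0.0065],"dr": [0,0,0]},{"offset": [0.0055,0.005,0.0065],"dr": [0,0,0]},{"offset": [0.0055,0.005,0.0065],"dr": [0,0,0]},{"offset": [0.0055,0.005,0.0065],"dr": [0,0,0]}]}}

```text
time_s: 9.13
position: [0.5572, 0.1026, 0.1025]
tcp_rot: [[-0.9, 0.436, 0.007], [0.436, 0.9, 0.001], [-0.006, 0.004, -1.0]]
force: [-0.6, 2.5, 11.4]
opening: 0.008
grasp_force: 5.6
```

Call:
{"api": "servo_tool", "payload": {"targets": [{"offset": [0,0,0],"dr": [0,0,0]},{"offset": [0,0,0],"dr": [0,0,0]},{"offset": [0,0,0],"dr": [0,0,0]},{"offset": [0,0,0],"dr": [0,0,0]}]}}

```text
time_s: 9.47
position: [0.5572, 0.1026, 0.1025]
tcp_rot: [[-0.9, 0.436, 0.007], [0.436, 0.9, 0.001], [-0.006, 0.004, -1.0]]
force: [0.2, 2.3, 11.5]
opening: 0.009
grasp_force: 5.6
```

Call:
{"api": "servo_tool", "payload": {"targets": [{"offset": [0,0,-0.005],"dr": [0,0,0]},{"offset": [0,0,-0.02],"dr": [0,0,0]},{"offset": [0,0,-0.05],"dr": [0,0,0]},{"offset": [0.02,0.05,-0.07],"dr": [0,0,-5]},{"offset": [0.03,0.085,-0.08],"dr": [0,0,-10]},{"offset": [0.04,0.12,-0.08],"dr": [0,0,-15]},{"offset": [0.05,0.155,-0.08],"dr": [0,0,-20]},{"offset": [0.06,0.19,-0.08],"dr": [0,0,-26]},{"offset": [0.068,0.225,-0.08],"dr": [0,0,-26]},{"offset": [0.073,0.25,-0.08],"dr": [0,0,-26]},{"offset": [0.073,0.25,-0.08],"dr": [0,0,-26]},{"offset": [0.073,0.25,-0.08],"dr": [0,0,-26]}], "gripper": -1}}

```text
time_s: 10.47
position: [0.5971, 0.3596, 0.1793]
tcp_rot: [[-1.0, -0.005, -0.001], [-0.005, 1.0, -0.001], [0.001, -0.001, -1.0]]
force: [-0.1, 0.5, 0.3]
opening: 0.83
grasp_force: 0.0
```

```bash
cat >> h.py <<'E'
def cavs(c,z=.103):
    # bat cavities: holes in the (yellowish) bat mask -> centres in world
    lab=cv2.cvtColor(c["color"],cv2.COLOR_RGB2LAB); b=cv2.GaussianBlur(lab[:,:,2],(3,3),0)
    return b
E
python3 - <<'E'
from h import *
s=bot.read_state();print(s['time_s'],s['position'],s['joint_positions'])
t=cap("top"); crop(t,130,130,270,260,5,"t5"); c=cap("scene"); cv2.imwrite("pics/s5raw.png",c["color"][:,:,::-1]); cv2.imwrite("pics/t5raw.png",t["color"][:,:,::-1])
E
```

```text
10.4667 [0.5971 0.3596 0.1793] [ 21.9118  38.4858  73.0191  -0.0365  68.5668 -68.3636]
```

View pics/t5.png

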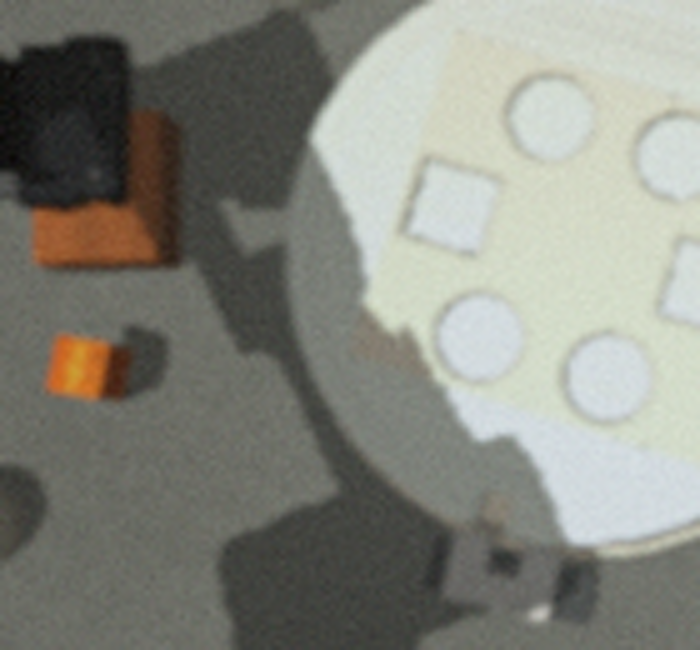

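The notch is at crop (494,507) and the slot at crop (503,560), so the notch is still about 4.5° short. Pressing shifted the tool by +x and cancelled the drag, so I'm redoing it with a larger drag.

Call:
{"api": "servo_tool", "payload": {"targets": [{"offset": [0.006,-0.035,0],"dr": [0,0,0]},{"offset": [0.012,-0.07,0],"dr": [0,0,0]},{"offset": [0.018,-0.105,0],"dr": [0,0,0]},{"offset": [0.024,-0.14,0],"dr": [0,0,0]},{"offset": [0.03,-0.175,0.01],"dr": [0,0,0]},{"offset": [0.036,-0.21,0.03],"dr": [0,0,0]},{"offset": [0.04,-0.24,0.045],"dr": [0,0,0]},{"offset": [0.04,-0.256,0.06],"dr": [0,0,0]},{"offset": [0.04,-0.256,0.069],"dr": [0,0,0]},{"offset": [0.04,-0.256,0.073],"dr": [0,0,0]},{"offset": [0.04,-0.256,0.0735],"dr": [0,0,0]},{"offset": [0.04,-0.256,0.0735],"dr": [0,0,0]},{"offset": [0.04,-0.256,0.0735],"dr": [0,0,0]}], "gripper": 1}}

```text
time_s: 11.65
position: [0.5589, 0.1032, 0.1073]
tcp_rot: [[-1.0, -0.003, 0.002], [-0.003, 1.0, 0.0], [-0.002, 0.0, -1.0]]
force: [-0.2, 0.2, 0.4]
opening: 0.102
grasp_force: 0.0
```

Call:
{"api": "servo_tool", "payload": {"targets": [{"offset": [0,0,0.002],"dr": [0,0,0]},{"offset": [0,0,0.0035],"dr": [0,0,0]},{"offset": [0,0,0.005],"dr": [0,0,0]},{"offset": [0,0,0.006],"dr": [0,0,0]},{"offset": [0,0,0.0065],"dr": [0,0,0]},{"offset": [0.0005,0,0.0065],"dr": [0,0,0]},{"offset": [0.001,0,0.0065],"dr": [0,0,0]},{"offset": [0.0015,0,0.0065],"dr": [0,0,0]},{"offset": [0.002,0,0.0065],"dr": [0,0,0]},{"offset": [0.0025,0,0.0065],"dr": [0,0,0]},{"offset": [0.003,0,0.0065],"dr": [0,0,0]},{"offset": [0.0035,0,0.0065],"dr": [0,0,0]},{"offset": [0.004,0,0.0065],"dr": [0,0,0]},{"offset": [0.0045,0,0.0065],"dr": [0,0,0]},{"offset": [0.005,0,0.0065],"dr": [0,0,0]},{"offset": [0.0055,0,0.0065],"dr": [0,0,0]},{"offset": [0.0055,0,0.0065],"dr": [0,0,0]},{"offset": [0.0055,0,0.0065],"dr": [0,0,0]},{"offset": [0.0055,0,0.0065],"dr": [0,0,0]},{"offset": [0.0055,0,0.0065],"dr": [0,0,0]}]}}

```text
time_s: 13.32
position: [0.5554, 0.1026, 0.1024]
tcp_rot: [[-1.0, -0.003, 0.006], [-0.003, 1.0, -0.0], [-0.006, -0.0, -1.0]]
force: [0.2, 0.9, 10.4]
opening: 0.004
grasp_force: 5.4
```

Call:
{"api": "servo_tool", "payload": {"targets": [{"offset": [0,0,0],"dr": [0,0,0]},{"offset": [0,0,0],"dr": [0,0,0]},{"offset": [0,0,0],"dr": [0,0,0]},{"offset": [0,0,0],"dr": [0,0,0]},{"offset": [0,0,0],"dr": [0,0,0]}]}}

```text
time_s: 13.73
position: [0.5555, 0.1026, 0.1025]
tcp_rot: [[-1.0, -0.003, 0.006], [-0.003, 1.0, 0.0], [-0.006, 0.0, -1.0]]
force: [-0.6, 0.6, 11.3]
opening: 0.006
grasp_force: 5.4
```

```bash
python3 - <<'E'
from h import *
s=bot.read_state();print(s['time_s'],s['position'],s['force'])
c=cap("scene"); crop(c,195,140,345,270,5,"s6")
E
```

```text
13.7333 [0.5555 0.1026 0.1025] [-0.5976  0.6188 11.2501]
```

View pics/s6.png

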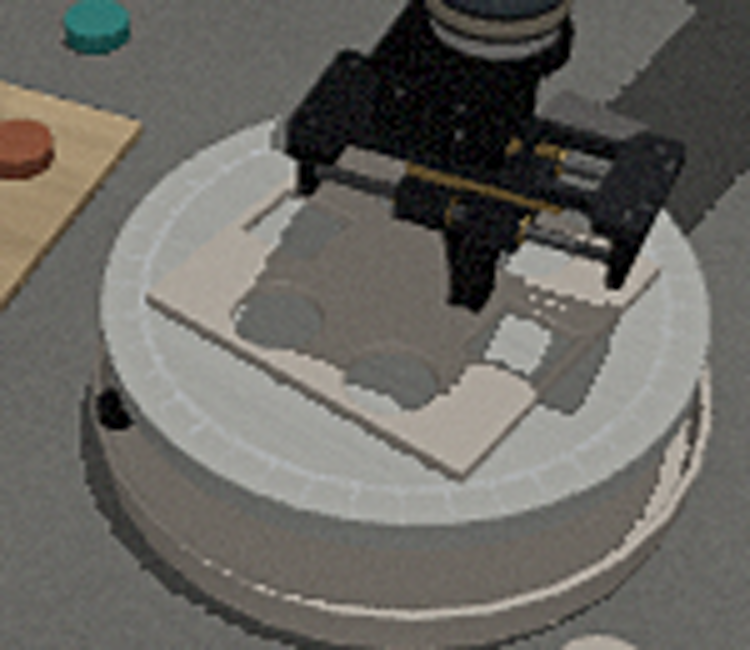

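```bash
python3 - <<'E'
from h import *
t=cap("top")
f=lambda U,V,z: ray(t,(U+.5)/4-.5+120,(V+.5)/4-.5+110,z)[:2]
print("stand",f(117.5,231.5,.046),"corners",f(68,170,.046),f(167,293,.046))
print("wedge",f(98,220,.095),f(75,198,.095),f(122,242,.095), "shade edge",f(147,220,.095))
c=cap("scene"); g=c["color"]
i=cv2.imread("pics/s5raw.png"); 
r=cv2.imread("pics/scene0.png")[225:290,345:400]; cv2.imwrite("pics/w6.png",cv2.resize(r,None,fx=8,fy=8,interpolation=cv2.INTER_CUBIC))
E
```

```text
stand [0.6007 0.353 ] corners [0.6472 0.3907] [0.5546 0.3156]
wedge [0.6014 0.3514] [0.6173 0.3681] [0.5856 0.3341] shade edge [0.6011 0.3167]
```

View pics/w6.png

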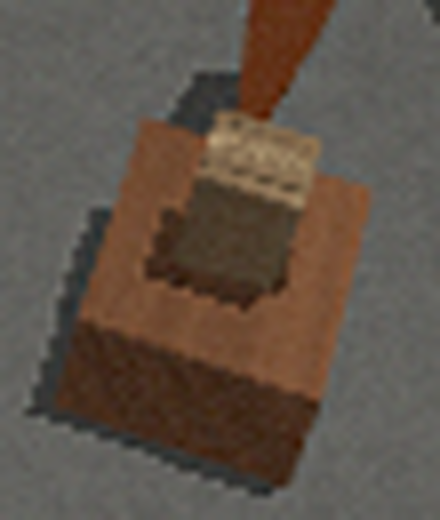

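The wedge in its stand is the pale one. It stands upright with its sides along the world axes, at about (0.601, 0.352), and the orange look-alike is behind it.

Call:
{"api": "servo_tool", "payload": {"targets": [{"offset": [0,0,-0.005],"dr": [0,0,0]},{"offset": [0,0,-0.02],"dr": [0,0,0]},{"offset": [0,0,-0.05],"dr": [0,0,0]},{"offset": [-0.006,0.03,-0.07],"dr": [0,0,0]},{"offset": [-0.012,0.065,-0.07],"dr": [0,0,0]},{"offset": [-0.018,0.1,-0.07],"dr": [0,0,0]},{"offset": [-0.024,0.135,-0.07],"dr": [0,0,0]},{"offset": [-0.03,0.17,-0.07],"dr": [0,0,0]},{"offset": [-0.036,0.205,-0.07],"dr": [0,0,0]},{"offset": [-0.042,0.235,-0.07],"dr": [0,0,0]},{"offset": [-0.045,0.249,-0.07],"dr": [0,0,0]},{"offset": [-0.045,0.249,-0.07],"dr": [0,0,0]},{"offset": [-0.045,0.249,-0.07],"dr": [0,0,0]}], "gripper": -1}}

```text
time_s: 14.97
position: [0.5966, 0.352, 0.1694]
tcp_rot: [[-1.0, -0.004, -0.001], [-0.004, 1.0, -0.001], [0.001, -0.001, -1.0]]
force: [-0.6, -1.2, -0.5]
opening: 0.911
grasp_force: 0.0
```

```bash
python3 - <<'E'
from h import *
s=bot.read_state();print(s['time_s'],s['position'],s['joint_positions'])
t=cap("top"); crop(t,170,110,320,260,4,"t7")
E
```

```text
14.9667 [0.5966 0.352  0.1694] [ 21.3332  38.7468  74.2177  -0.0349  67.1161 -68.8943]
```

View pics/t7.png

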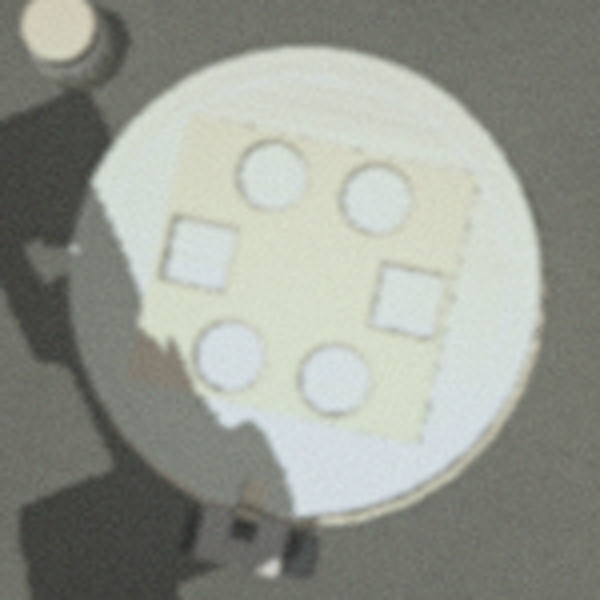

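The notch at crop (251,492) now lines up with the slot at crop (245,529), within about half a degree. Next I'll grasp the wedge.

Call:
{"api": "servo_tool", "payload": {"targets": [{"offset": [-0.0045,0,0.02],"dr": [0,0,0]},{"offset": [-0.0045,0,0.04],"dr": [0,0,0]},{"offset": [-0.0045,0,0.06],"dr": [0,0,0]},{"offset": [-0.0045,0,0.08],"dr": [0,0,0]},{"offset": [-0.0045,0,0.095],"dr": [0,0,0]},{"offset": [-0.0045,0,0.103],"dr": [0,0,0]},{"offset": [-0.0045,0,0.1055],"dr": [0,0,0]},{"offset": [-0.0045,0,0.1055],"dr": [0,0,0]},{"offset": [-0.0045,0,0.1055],"dr": [0,0,0]}]}}

```text
time_s: 15.77
position: [0.6026, 0.351, 0.0655]
tcp_rot: [[-1.0, -0.001, 0.001], [-0.001, 1.0, 0.0], [-0.001, 0.0, -1.0]]
force: [0.1, -0.2, -1.3]
opening: 0.996
grasp_force: 0.0
```

Call:
{"api": "servo_tool", "payload": {"targets": [{"offset": [0,0,0],"dr": [0,0,0]},{"offset": [0,0,0],"dr": [0,0,0]},{"offset": [0,0,0],"dr": [0,0,0]},{"offset": [0,0,0],"dr": [0,0,0]},{"offset": [0,0,0],"dr": [0,0,0]},{"offset": [0,0,0],"dr": [0,0,0]},{"offset": [0,0,0],"dr": [0,0,0]}], "gripper": 1}}

```text
time_s: 16.35
position: [0.6019, 0.3514, 0.0646]
tcp_rot: [[-1.0, -0.002, 0.0], [-0.002, 1.0, -0.0], [-0.0, -0.0, -1.0]]
force: [0.1, -0.7, 0.9]
opening: 0.561
grasp_force: 0.0
```

Call:
{"api": "servo_tool", "payload": {"targets": [{"offset": [0,0,0],"dr": [0,0,0]},{"offset": [0,0,0],"dr": [0,0,0]},{"offset": [0,0,0],"dr": [0,0,0]},{"offset": [0,0,0],"dr": [0,0,0]},{"offset": [0,0,-0.005],"dr": [0,0,0]},{"offset": [0,0,-0.02],"dr": [0,0,0]},{"offset": [0,0,-0.05],"dr": [0,0,0]},{"offset": [0,0,-0.08],"dr": [0,0,0]},{"offset": [0,0,-0.11],"dr": [0,0,0]},{"offset": [0,0,-0.125],"dr": [0,0,0]},{"offset": [0,0,-0.125],"dr": [0,0,0]}]}}

```text
time_s: 17.27
position: [0.6046, 0.3524, 0.1952]
tcp_rot: [[-1.0, -0.002, 0.009], [-0.002, 1.0, 0.004], [-0.009, 0.004, -1.0]]
force: [1.4, 0.4, -0.1]
opening: 0.369
grasp_force: 30.0
```

Call:
{"api": "servo_tool", "payload": {"targets": [{"offset": [0.015,-0.018,0],"dr": [0,0,-6]},{"offset": [0.03,-0.036,0],"dr": [0,0,-12]},{"offset": [0.045,-0.054,0],"dr": [0,0,-18]},{"offset": [0.06,-0.072,0],"dr": [0,0,-24]},{"offset": [0.075,-0.09,0],"dr": [0,0,-30]},{"offset": [0.09,-0.108,0],"dr": [0,0,-36]},{"offset": [0.105,-0.126,0],"dr": [0,0,-42]},{"offset": [0.12,-0.144,0],"dr": [0,0,-48]},{"offset": [0.135,-0.162,0],"dr": [0,0,-54]},{"offset": [0.15,-0.18,0],"dr": [0,0,-60]},{"offset": [0.165,-0.198,0],"dr": [0,0,-66]},{"offset": [0.18,-0.216,0],"dr": [0,0,-72]},{"offset": [0.195,-0.234,0],"dr": [0,0,-76.4]},{"offset": [0.207,-0.248,0],"dr": [0,0,-76.4]},{"offset": [0.207,-0.248,0],"dr": [0,0,-76.4]},{"offset": [0.207,-0.248,0],"dr": [0,0,-76.4]},{"offset": [0.207,-0.248,0],"dr": [0,0,-76.4]}]}}

```text
time_s: 18.68
position: [0.396, 0.1142, 0.1889]
tcp_rot: [[-0.245, -0.969, 0.002], [-0.969, 0.245, -0.019], [0.018, -0.007, -1.0]]
force: [0.8, -0.1, 0.0]
opening: 0.371
grasp_force: 30.0
```

```bash
python3 - <<'E'
from h import *
s=bot.read_state();R=s['tcp_rot'];p=s['position'];print(s['time_s'],p,s['joint_positions'],s['force'])
print(np.degrees(np.arctan2(R[1][1],R[0][1])), np.array(R).T@(np.array([.3953,.1042,p[2]])-p))
cap("scene","s8")
E
```

```text
18.6833 [0.396  0.1142 0.1889] [   1.316    17.2742  113.2714   -1.4688   49.3802 -163.5292] [ 0.7996 -0.0999  0.0265]
165.80428790185525 [ 0.0098 -0.0018  0.0002]
```

Joint 6 reached its limit, so I'll turn back half a turn to the equivalent grasp direction.

Call:
{"api": "servo_tool", "payload": {"targets": [{"offset": [0,0,-0.01],"dr": [0,0,6]},{"offset": [0,0,-0.01],"dr": [0,0,12]},{"offset": [0,0,-0.01],"dr": [0,0,18]},{"offset": [0,0,-0.01],"dr": [0,0,24]},{"offset": [0,0,-0.01],"dr": [0,0,30]},{"offset": [0,0,-0.01],"dr": [0,0,36]},{"offset": [0,0,-0.01],"dr": [0,0,42]},{"offset": [0,0,-0.01],"dr": [0,0,48]},{"offset": [0,0,-0.01],"dr": [0,0,54]},{"offset": [0,0,-0.01],"dr": [0,0,60]},{"offset": [0,0,-0.01],"dr": [0,0,66]},{"offset": [0,0,-0.01],"dr": [0,0,72]},{"offset": [0,0,-0.01],"dr": [0,0,78]},{"offset": [0,0,-0.01],"dr": [0,0,84]},{"offset": [0,0,-0.01],"dr": [0,0,90]},{"offset": [0,0,-0.01],"dr": [0,0,90]}]}}

```text
time_s: 20.07
position: [0.396, 0.1146, 0.199]
tcp_rot: [[-0.969, 0.246, 0.002], [0.246, 0.969, -0.02], [-0.006, -0.019, -1.0]]
force: [0.3, -0.5, 0.5]
opening: 0.367
grasp_force: 30.0
```

Call:
{"api": "servo_tool", "payload": {"targets": [{"offset": [0,0,0],"dr": [0,0,6]},{"offset": [0,0,0],"dr": [0,0,12]},{"offset": [0,0,0],"dr": [0,0,18]},{"offset": [0,0,0],"dr": [0,0,24]},{"offset": [0,0,0],"dr": [0,0,30]},{"offset": [0,0,0],"dr": [0,0,36]},{"offset": [0,0,0],"dr": [0,0,42]},{"offset": [0,0,0],"dr": [0,0,48]},{"offset": [0,0,0],"dr": [0,0,54]},{"offset": [0,0,0],"dr": [0,0,60]},{"offset": [0,0,0],"dr": [0,0,66]},{"offset": [0,0,0],"dr": [0,0,72]},{"offset": [0,0,0],"dr": [0,0,78]},{"offset": [0,0,0],"dr": [0,0,84]},{"offset": [0,0,0],"dr": [0,0,90]},{"offset": [0,0,0],"dr": [0,0,90]},{"offset": [0,0,0],"dr": [0,0,90]}]}}

```text
time_s: 21.48
position: [0.3955, 0.1143, 0.199]
tcp_rot: [[0.241, 0.971, 0.001], [0.97, -0.241, -0.02], [-0.019, 0.006, -1.0]]
force: [0.8, 1.0, -0.6]
opening: 0.371
grasp_force: 30.0
```

```bash
cat >> h.py <<'E'
def rel(x,y,z,ang=None):
    s=bot.read_state();R=np.array(s['tcp_rot']);p=np.array(s['position'])
    a=np.degrees(np.arctan2(R[1,1],R[0,1])); print("t%.2f p"%s['time_s'],p,"yang %.1f"%a,"off",R.T@(np.array([x,y,z])-p),"tilt",R[:2,2],"F",np.array(s['force']),"j1,4,6",np.array(s['joint_positions'])[[0,3,5]])
    if ang is not None: print("dr z %.1f"%-((ang-a+90)%180-90))
E
python3 -c "
from h import *
rel(.3953,.1042,.165,166.4)"
```

```text
t21.48 p [0.3955 0.1143 0.199 ] yang -13.9 off [-0.0092  0.002   0.0342] tilt [ 0.0012 -0.0198] F [ 0.793   1.0074 -0.5502] j1,4,6 [ 1.3534 -1.4579 16.1915]
dr z -0.3
```

Call:
{"api": "servo_tool", "payload": {"targets": [{"offset": [-0.003,0.001,0.005],"dr": [0.1,0.4,-0.1]},{"offset": [-0.006,0.0015,0.015],"dr": [0.2,0.8,-0.2]},{"offset": [-0.0092,0.002,0.025],"dr": [0.27,1.1,-0.3]},{"offset": [-0.0092,0.002,0.035],"dr": [0.27,1.1,-0.3]},{"offset": [-0.0092,0.002,0.04],"dr": [0.27,1.1,-0.3]},{"offset": [-0.0092,0.002,0.04],"dr": [0.27,1.1,-0.3]},{"offset": [-0.0092,0.002,0.04],"dr": [0.27,1.1,-0.3]},{"offset": [-0.0092,0.002,0.04],"dr": [0.27,1.1,-0.3]}]}}

```text
time_s: 22.15
position: [0.3951, 0.1039, 0.1595]
tcp_rot: [[0.24, 0.971, 0.002], [0.971, -0.24, -0.0], [0.0, 0.002, -1.0]]
force: [0.9, 0.4, -0.7]
opening: 0.369
grasp_force: 30.0
```

```bash
python3 -c "
from h import *
rel(.3953,.1042,.155,166.4)
c=cap('scene'); crop(c,270,115,360,185,8,'s9'); t=cap('top'); print(proj(c,[.3953,.1042,.095]))"
```

```text
t22.15 p [0.3951 0.1039 0.1595] yang -13.9 off [0.0003 0.0001 0.0045] tilt [ 0.0017 -0.    ] F [ 0.9423  0.4214 -0.7082] j1,4,6 [-1.028   0.0014 12.8325]
dr z -0.3
[308.2869 167.4594]
```

View pics/s9.png

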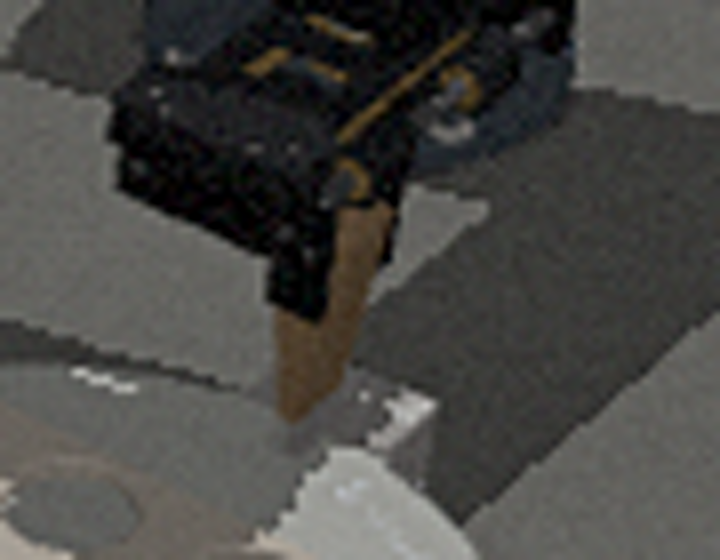

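The wedge tip, at crop (310,405), hangs just over the notch and slot. I'll descend and watch the force.

Call:
{"api": "servo_tool", "payload": {"targets": [{"offset": [0,0,0.004],"dr": [0,0,0]},{"offset": [0,0,0.008],"dr": [0,0,0]},{"offset": [0,0,0.012],"dr": [0,0,0]},{"offset": [0,0,0.015],"dr": [0,0,0]},{"offset": [0,0,0.018],"dr": [0,0,0]},{"offset": [0,0,0.02],"dr": [0,0,0]},{"offset": [0,0,0.02],"dr": [0,0,0]}]}}

```text
time_s: 22.83
position: [0.3944, 0.1039, 0.1387]
tcp_rot: [[0.24, 0.971, -0.0], [0.971, -0.24, -0.0], [-0.0, -0.0, -1.0]]
force: [-0.5, -0.3, -1.0]
opening: 0.368
grasp_force: 30.0
```

Call:
{"api": "servo_tool", "payload": {"targets": [{"offset": [0,0,0.004],"dr": [0,0,0]},{"offset": [0,0,0.008],"dr": [0,0,0]},{"offset": [0,0,0.012],"dr": [0,0,0]},{"offset": [0,0,0.015],"dr": [0,0,0]},{"offset": [0,0,0.018],"dr": [0,0,0]},{"offset": [0,0,0.021],"dr": [0,0,0]},{"offset": [0,0,0.023],"dr": [0,0,0]},{"offset": [0,0,0.025],"dr": [0,0,0]},{"offset": [0,0,0.025],"dr": [0,0,0]}]}}

```text
time_s: 23.58
position: [0.396, 0.1046, 0.1143]
tcp_rot: [[0.242, 0.97, 0.004], [0.97, -0.242, 0.001], [0.002, 0.003, -1.0]]
force: [1.4, 6.2, -0.9]
opening: 0.372
grasp_force: 30.0
```

Call:
{"api": "servo_tool", "payload": {"targets": [{"offset": [0,0,0.001],"dr": [0,0,0]},{"offset": [0,0,0.002],"dr": [0,0,0]},{"offset": [0,0,0.003],"dr": [0,0,0]},{"offset": [0,0,0.004],"dr": [0,0,0]},{"offset": [0,0,0.005],"dr": [0,0,0]},{"offset": [0,0,0.006],"dr": [0,0,0]},{"offset": [0,0,0.006],"dr": [0,0,0]}]}}

```text
time_s: 24.17
position: [0.3967, 0.105, 0.1089]
tcp_rot: [[0.242, 0.97, 0.006], [0.97, -0.242, 0.002], [0.003, 0.005, -1.0]]
force: [2.1, 8.0, 5.6]
opening: 0.362
grasp_force: 30.0
```

Call:
{"api": "servo_tool", "payload": {"targets": [{"offset": [0,0,0.001],"dr": [0,0,0]},{"offset": [0,0,0.002],"dr": [0,0,0]},{"offset": [0,0,0.003],"dr": [0,0,0]},{"offset": [0,0,0.004],"dr": [0,0,0]},{"offset": [0,0,0.005],"dr": [0,0,0]},{"offset": [0,0,0.005],"dr": [0,0,0]}]}}

```text
time_s: 24.67
position: [0.3975, 0.105, 0.106]
tcp_rot: [[0.242, 0.97, 0.008], [0.97, -0.242, 0.002], [0.004, 0.008, -1.0]]
force: [-1.5, 7.5, 30.5]
opening: 0.369
grasp_force: 30.0
```

Call:
{"api": "servo_tool", "payload": {"targets": [{"offset": [0,0,-0.003],"dr": [0,0,0]},{"offset": [0,0,-0.003],"dr": [0,0,0]},{"offset": [0,0,-0.003],"dr": [0,0,0]},{"offset": [0,0,-0.003],"dr": [0,0,0]},{"offset": [0,0,-0.003],"dr": [0,0,0]},{"offset": [0,0,-0.01],"dr": [0,0,0]},{"offset": [0,0,-0.03],"dr": [0,0,0]},{"offset": [0,0,-0.055],"dr": [0,0,0]},{"offset": [0,0,-0.06],"dr": [0,0,0]},{"offset": [0,0,-0.06],"dr": [0,0,0]}], "gripper": -1}}

```text
time_s: 25.5
position: [0.3959, 0.1039, 0.1647]
tcp_rot: [[0.24, 0.971, 0.005], [0.971, -0.24, -0.0], [0.001, 0.005, -1.0]]
force: [-0.2, 0.7, -1.0]
opening: 0.975
grasp_force: 0.0
```

Call:
{"api": "servo_tool", "payload": {"targets": [{"offset": [0,0,0],"dr": [0,0,0]},{"offset": [0,0,0],"dr": [0,0,0]},{"offset": [0,0,0],"dr": [0,0,0]},{"offset": [0,0,0],"dr": [0,0,0]},{"offset": [0,0,0],"dr": [0,0,0]},{"offset": [0,0,0],"dr": [0,0,0]},{"offset": [0,0,0],"dr": [0,0,0]},{"offset": [0,0,0],"dr": [0,0,0]},{"offset": [0,0,0],"dr": [0,0,0]},{"offset": [0,0,0],"dr": [0,0,0]}], "gripper": 1}}

```text
time_s: 26.33
position: [0.3947, 0.1039, 0.1633]
tcp_rot: [[0.24, 0.971, 0.001], [0.971, -0.24, -0.0], [0.0, 0.001, -1.0]]
force: [0.4, -0.3, 0.3]
opening: 0.32
grasp_force: 0.0
```

```bash
python3 -c "
from h import *
rel(.3965,.1045,.145,166.4)"
```

```text
t26.33 p [0.3947 0.1039 0.1633] yang -13.9 off [0.001  0.0016 0.0183] tilt [ 0.0009 -0.0001] F [ 0.3908 -0.3473  0.3167] j1,4,6 [-1.0311 -0.0046 12.8789]
dr z -0.3
```

Call:
{"api": "servo_tool", "payload": {"targets": [{"offset": [0.001,0.001,0.003],"dr": [0,0,0]},{"offset": [0.001,0.001,0.006],"dr": [0,0,0]},{"offset": [0.001,0.001,0.009],"dr": [0,0,0]},{"offset": [0.001,0.001,0.012],"dr": [0,0,0]},{"offset": [0.001,0.001,0.015],"dr": [0,0,0]},{"offset": [0.001,0.001,0.018],"dr": [0,0,0]},{"offset": [0.001,0.001,0.021],"dr": [0,0,0]},{"offset": [0.001,0.001,0.023],"dr": [0,0,0]},{"offset": [0.001,0.001,0.025],"dr": [0,0,0]},{"offset": [0.001,0.001,0.026],"dr": [0,0,0]},{"offset": [0.001,0.001,0.027],"dr": [0,0,0]},{"offset": [0.001,0.001,0.028],"dr": [0,0,0]},{"offset": [0.001,0.001,0.028],"dr": [0,0,0]}]}}

```text
time_s: 27.42
position: [0.398, 0.1044, 0.1369]
tcp_rot: [[0.24, 0.971, 0.006], [0.971, -0.24, -0.001], [0.001, 0.006, -1.0]]
force: [-0.6, -1.4, 16.7]
opening: 0.006
grasp_force: 8.2
```

Call:
{"api": "servo_tool", "payload": {"targets": [{"offset": [0,0,0.001],"dr": [0,0,0]},{"offset": [0,0,0.002],"dr": [0,0,0]},{"offset": [0,0,0.003],"dr": [0,0,0]},{"offset": [0,0,0.004],"dr": [0,0,0]},{"offset": [0,0,0.005],"dr": [0,0,0]},{"offset": [0,0,0.005],"dr": [0,0,0]},{"offset": [0,0,0.005],"dr": [0,0,0]}]}}

```text
time_s: 28.0
position: [0.4024, 0.1041, 0.1347]
tcp_rot: [[0.24, 0.971, 0.016], [0.971, -0.24, -0.001], [0.003, 0.016, -1.0]]
force: [-0.6, -2.3, 38.6]
opening: 0.007
grasp_force: 19.2
```

Call:
{"api": "servo_tool", "payload": {"targets": [{"offset": [0,0,-0.01],"dr": [0,0,0]},{"offset": [0,0,-0.04],"dr": [0,0,0]},{"offset": [0,0,-0.07],"dr": [0,0,0]},{"offset": [-0.03,0.0,-0.08],"dr": [0,0,0]},{"offset": [-0.06,0.0,-0.08],"dr": [0,0,0]},{"offset": [-0.09,0.02,-0.08],"dr": [0,0,0]},{"offset": [-0.12,0.03,-0.08],"dr": [0,0,0]},{"offset": [-0.15,0.04,-0.08],"dr": [0,0,0]},{"offset": [-0.18,0.05,-0.08],"dr": [0,0,0]},{"offset": [-0.18,0.05,-0.08],"dr": [0,0,0]},{"offset": [-0.18,0.05,-0.08],"dr": [0,0,0]}], "gripper": -1}}

```text
time_s: 28.92
position: [0.4013, -0.0835, 0.2103]
tcp_rot: [[0.244, 0.97, 0.001], [0.97, -0.244, 0.0], [0.0, 0.001, -1.0]]
force: [0.3, 0.3, 0.8]
opening: 0.757
grasp_force: 0.0
```

```bash
python3 -c "
from h import *
rel(.4676,-.24,.1,90)
t=cap('top')
import pickle; pickle.dump(t,open('t10.pkl','wb')); crop(t,170,110,430,260,3,'t10')
pr(t,roi=(325,150,425,240))"
```

```text
t28.92 p [ 0.4013 -0.0835  0.2103] yang -14.1 off [-0.1356  0.1023  0.1103] tilt [0.0012 0.    ] F [0.2734 0.348  0.804 ] j1,4,6 [-27.4912   0.0416 -13.3917]
dr z 75.9
A156 px(406.2,213.6) w(0.4584,-0.4042) 44x41 ang89.5 fill0.74
A158 px(378.7,211.2) w(0.4663,-0.3239) 41x44 ang43.7 fill0.75
A153 px(350.2,211.0) w(0.4677,-0.2400) 41x41 ang88.4 fill0.78
A153 px(348.9,177.4) w(0.5673,-0.2392) 39x40 ang5.3 fill0.87
A159 px(376.6,175.0) w(0.5738,-0.3215) 40x41 ang7.6 fill0.87
```

View pics/t10.png

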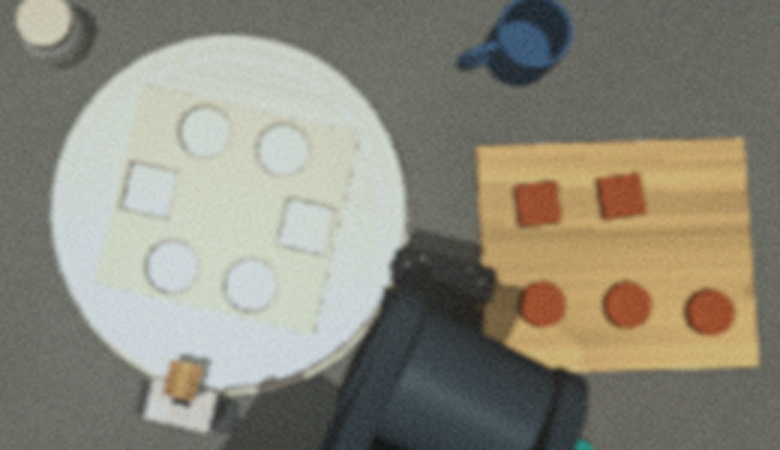

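```bash
cat >> h.py <<'E'
def fitcav(c,hub=(.5571,.065),ang=166.4,zc=.100,show=False):
    b=cv2.GaussianBlur(cv2.cvtColor(c["color"],cv2.COLOR_RGB2LAB)[:,:,2],(3,3),0).astype(int)
    mod=[];obs=[]
    for k in range(6):
        l=75e-3*np.array([np.cos(np.radians(60*k)),np.sin(np.radians(60*k))]); mod.append(l)
    mod=np.array(mod); hub=np.array(hub)
    for it in range(2):
        th=np.radians(ang-90); Rm=np.array([[np.cos(th),-np.sin(th)],[np.sin(th),np.cos(th)]])
        P=mod@Rm.T+hub; obs=[]
        for p in P:
            # sample fine world grid +-32 mm, weight = below local bat/cavity threshold
            gx,gy=np.meshgrid(np.linspace(-.034,.034,69),np.linspace(-.034,.034,69))
            pts=np.stack([gx.ravel()+p[0],gy.ravel()+p[1],np.full(gx.size,zc)],1)
            q=(c["R"]@pts.T).T+c["t"]; q=(c["camera_matrix"]@q.T).T; q=q[:,:2]/q[:,2:]
            v=cv2.remap(b.astype(np.float32),q[:,0].astype(np.float32).reshape(gx.shape),q[:,1].astype(np.float32).reshape(gx.shape),cv2.INTER_LINEAR)
            thr=cv2.threshold(v.astype(np.uint8),0,255,cv2.THRESH_BINARY_INV+cv2.THRESH_OTSU)[1]
            n,lb,st,ce=cv2.connectedComponentsWithStats(thr); j=lb[34,34]
            obs.append([np.nan,np.nan,0] if j==0 else [*(p+(ce[j]-34)*.001),st[j,4]])
        obs=np.array(obs); ok=(abs(obs[:,2]-1900)<500)
        M,_=cv2.estimateAffinePartial2D(mod[ok],obs[ok,:2])
        ang=np.degrees(np.arctan2(M[1,0],M[0,0]))+90; hub=M[:,2]
        if show: print(ok,obs[:,2],"hub",hub,"ang",ang,"scale",np.hypot(M[0,0],M[1,0]),"res mm",1e3*np.linalg.norm((mod@M[:,:2].T+hub-obs[:,:2])[ok],axis=1))
    return hub,ang
E
python3 -c "
from h import *
import pickle
fitcav(pickle.load(open('t10.pkl','rb')),show=1)
c=cap('scene'); fitcav(c,show=1)
pr(c)"
```

```text
[ True  True  True  True  True  True] [1896. 1845. 1799. 2028. 1762. 1853.] hub [0.5566 0.0651] ang 166.29260609204118 scale 0.9952775221787546 res mm [0.4528 0.1378 0.1925 0.517  0.2519 0.3536]
[ True  True  True  True  True  True] [1895. 1842. 1803. 2022. 1773. 1852.] hub [0.5565 0.0651] ang 166.24179178407036 scale 0.9950993839367368 res mm [0.4509 0.2384 0.143  0.4868 0.3062 0.2545]
[ True  True  True  True  True  True] [1727. 1595. 2189. 1664. 1642. 1673.] hub [0.557  0.0664] ang 165.95015345253256 scale 1.0096410755031828 res mm [1.0261 0.8036 2.6794 1.3114 0.7152 0.1642]
[ True  True  True  True  True  True] [1734. 1598. 2211. 1658. 1642. 1673.] hub [0.557  0.0664] ang 165.88324310946842 scale 1.010163375004196 res mm [1.0539 0.9335 2.953  1.4687 0.7386 0.197 ]
A206 px(381.1,224.9) w(0.4683,0.3512) 31x115 ang80.8 fill0.62
```

Wedge is seated: its pale top at crop (184,378) sits across the rim and bracket. Five blanks lie undisturbed on the board. Next comes the first round blank.

Call:
{"api": "servo_tool", "payload": {"targets": [{"offset": [-0.027,0.02,0],"dr": [0,0,0]},{"offset": [-0.054,0.04,0.01],"dr": [0,0,0]},{"offset": [-0.081,0.06,0.03],"dr": [0,0,0]},{"offset": [-0.108,0.08,0.06],"dr": [0,0,0]},{"offset": [-0.128,0.095,0.09],"dr": [0,0,0]},{"offset": [-0.1356,0.1023,0.12],"dr": [0,0,0]},{"offset": [-0.1356,0.1023,0.14],"dr": [0,0,0]},{"offset": [-0.1356,0.1023,0.15],"dr": [0,0,0]},{"offset": [-0.1356,0.1023,0.15],"dr": [0,0,0]},{"offset": [-0.1356,0.1023,0.15],"dr": [0,0,0]},{"offset": [-0.1356,0.1023,0.15],"dr": [0,0,0]}], "gripper": -0.6}}

```text
time_s: 29.93
position: [0.4687, -0.2376, 0.0616]
tcp_rot: [[0.239, 0.971, 0.002], [0.971, -0.239, -0.001], [-0.001, 0.003, -1.0]]
force: [0.1, -0.0, 0.1]
opening: 0.801
grasp_force: 0.0
```

```bash
python3 -c "
from h import *
rel(.4677,-.24,.021,166.2)"
```

```text
t29.93 p [ 0.4687 -0.2376  0.0616] yang -13.8 off [-0.0025 -0.0005  0.0406] tilt [ 0.0023 -0.0011] F [ 0.0629 -0.0394  0.0538] j1,4,6 [-39.1047   0.0566 -25.3335]
dr z -0.0
```

Call:
{"api": "servo_tool", "payload": {"targets": [{"offset": [-0.0025,-0.0005,0.015],"dr": [0,0,0]},{"offset": [-0.0025,-0.0005,0.03],"dr": [0,0,0]},{"offset": [-0.0025,-0.0005,0.038],"dr": [0,0,0]},{"offset": [-0.0025,-0.0005,0.0395],"dr": [0,0,0]},{"offset": [-0.0025,-0.0005,0.0395],"dr": [0,0,0]}]}}

```text
time_s: 30.35
position: [0.4672, -0.2405, 0.0214]
tcp_rot: [[0.24, 0.971, 0.001], [0.971, -0.24, -0.0], [-0.0, 0.001, -1.0]]
force: [0.2, -0.2, -0.1]
opening: 0.803
grasp_force: 0.0
```

Call:
{"api": "servo_tool", "payload": {"targets": [{"offset": [0,0,0],"dr": [0,0,0]},{"offset": [0,0,0],"dr": [0,0,0]},{"offset": [0,0,0],"dr": [0,0,0]},{"offset": [0,0,0],"dr": [0,0,0]},{"offset": [0,0,0],"dr": [0,0,0]},{"offset": [0,0,0],"dr": [0,0,0]}], "gripper": 1}}

```text
time_s: 30.85
position: [0.4672, -0.2409, 0.0213]
tcp_rot: [[0.24, 0.971, 0.002], [0.971, -0.24, -0.001], [-0.0, 0.002, -1.0]]
force: [0.3, -0.1, 2.2]
opening: 0.513
grasp_force: 30.0
```

```bash
python3 -c "
from h import *
print(bot.read_state()['opening']*87,bot.read_state()['grasp_force'])
rel(.4847,.0446,.13,166.2)"
```

```text
44.65553169539306 30.000962913036346
t30.85 p [ 0.4672 -0.2409  0.0213] yang -13.9 off [ 0.2813 -0.0515 -0.1089] tilt [ 0.0017 -0.0006] F [ 0.278  -0.0574  2.1515] j1,4,6 [-39.4828   0.0638 -25.6215]
dr z -0.1
```

Call:
{"api": "servo_tool", "payload": {"targets": [{"offset": [0,0,-0.03],"dr": [0,0,0]},{"offset": [0,0,-0.07],"dr": [0,0,0]},{"offset": [0.02,-0.004,-0.11],"dr": [0,0,0]},{"offset": [0.055,-0.01,-0.12],"dr": [0,0,0]},{"offset": [0.09,-0.017,-0.12],"dr": [0,0,0]},{"offset": [0.125,-0.023,-0.12],"dr": [0,0,0]},{"offset": [0.16,-0.03,-0.12],"dr": [0,0,0]},{"offset": [0.195,-0.036,-0.12],"dr": [0,0,0]},{"offset": [0.23,-0.042,-0.12],"dr": [0,0,0]},{"offset": [0.26,-0.048,-0.11],"dr": [0,0,0]},{"offset": [0.2813,-0.0515,-0.1],"dr": [0,0,0]},{"offset": [0.2813,-0.0515,-0.1],"dr": [0,0,0]},{"offset": [0.2813,-0.0515,-0.1],"dr": [0,0,0]},{"offset": [0.2813,-0.0515,-0.1],"dr": [0,0,0]},{"offset": [0.2813,-0.0515,-0.1],"dr": [0,0,0]}]}}

```text
time_s: 32.1
position: [0.4849, 0.0437, 0.1211]
tcp_rot: [[0.242, 0.97, 0.002], [0.97, -0.242, -0.0], [-0.0, 0.002, -1.0]]
force: [0.3, -0.6, -0.1]
opening: 0.519
grasp_force: 30.0
```

```bash
python3 -c "
from h import *
rel(.4847,.0446,.105,166.2)"
```

```text
t32.10 p [0.4849 0.0437 0.1211] yang -14.0 off [ 0.0008 -0.0004  0.0161] tilt [ 0.0017 -0.0004] F [ 0.2789 -0.603  -0.11  ] j1,4,6 [-8.0178 -0.0161  5.9744]
dr z -0.2
```

Call:
{"api": "servo_tool", "payload": {"targets": [{"offset": [0,-0.0004,0.005],"dr": [0,0,0]},{"offset": [0,-0.0004,0.009],"dr": [0,0,0]},{"offset": [0,-0.0004,0.012],"dr": [0,0,0]},{"offset": [0,-0.0004,0.0145],"dr": [0,0,0]},{"offset": [0,-0.0004,0.016],"dr": [0,0,0]},{"offset": [0,-0.0004,0.016],"dr": [0,0,0]},{"offset": [0,-0.0004,0.016],"dr": [0,0,0]}]}}

```text
time_s: 32.68
position: [0.4841, 0.0448, 0.1047]
tcp_rot: [[0.24, 0.971, 0.001], [0.971, -0.24, -0.0], [0.0, 0.001, -1.0]]
force: [0.3, 0.1, -0.5]
opening: 0.509
grasp_force: 30.0
```

Call:
{"api": "servo_tool", "payload": {"targets": [{"offset": [0,0,0],"dr": [0,0,0]},{"offset": [0,0,0],"dr": [0,0,0]},{"offset": [0,0,0],"dr": [0,0,0]},{"offset": [0,0,-0.01],"dr": [0,0,0]},{"offset": [0,0,-0.03],"dr": [0,0,0]},{"offset": [0,0,-0.055],"dr": [0,0,0]},{"offset": [-0.03,0.006,-0.06],"dr": [0,0,0]},{"offset": [-0.068,0.013,-0.06],"dr": [0,0,0]},{"offset": [-0.106,0.021,-0.06],"dr": [0,0,0]},{"offset": [-0.144,0.028,-0.06],"dr": [0,0,0]},{"offset": [-0.182,0.036,-0.06],"dr": [0,0,0]},{"offset": [-0.22,0.043,-0.06],"dr": [0,0,0]},{"offset": [-0.258,0.051,-0.05],"dr": [0,0,0]},{"offset": [-0.296,0.058,-0.03],"dr": [0,0,0]},{"offset": [-0.33,0.065,0],"dr": [0,0,0]},{"offset": [-0.355,0.07,0.03],"dr": [0,0,0]},{"offset": [-0.3623,0.0712,0.045],"dr": [0,0,0]},{"offset": [-0.3623,0.0712,0.045],"dr": [0,0,0]},{"offset": [-0.3623,0.0712,0.045],"dr": [0,0,0]},{"offset": [-0.3623,0.0712,0.045],"dr": [0,0,0]}], "gripper": -0.4}}

```text
time_s: 34.35
position: [0.4663, -0.323, 0.0607]
tcp_rot: [[0.24, 0.971, 0.001], [0.971, -0.24, 0.0], [0.0, 0.001, -1.0]]
force: [0.2, 0.6, -0.3]
opening: 0.7
grasp_force: 0.0
```

```bash
python3 -c "
from h import *
rel(.4663,-.3239,.021,166.2)
t=cap('top'); pr(t,roi=(180,110,425,240)); pr(t,z=.111,roi=(180,110,320,240))"
```

```text
t34.35 p [ 0.4663 -0.323   0.0607] yang -13.9 off [-0.0009  0.0001  0.0397] tilt [0.0011 0.0001] F [ 0.2091  0.6411 -0.2732] j1,4,6 [-46.0221   0.0756 -32.1994]
dr z -0.1
A142 px(349.1,177.2) w(0.5681,-0.2397) 38x39 ang6.3 fill0.85
A142 px(376.0,174.7) w(0.5748,-0.3197) 40x42 ang9.3 fill0.75
```

Call:
{"api": "servo_tool", "payload": {"targets": [{"offset": [-0.001,0,0.015],"dr": [0,0,0]},{"offset": [-0.001,0,0.03],"dr": [0,0,0]},{"offset": [-0.001,0,0.038],"dr": [0,0,0]},{"offset": [-0.001,0,0.0395],"dr": [0,0,0]},{"offset": [-0.001,0,0.0395],"dr": [0,0,0]},{"offset": [-0.001,0,0.0395],"dr": [0,0,0]}]}}

```text
time_s: 34.9
position: [0.4666, -0.3248, 0.0213]
tcp_rot: [[0.24, 0.971, 0.002], [0.971, -0.24, -0.001], [-0.001, 0.002, -1.0]]
force: [-1.2, -0.1, -1.3]
opening: 0.702
grasp_force: 0.0
```

Call:
{"api": "servo_tool", "payload": {"targets": [{"offset": [0,0,0],"dr": [0,0,0]},{"offset": [0,0,0],"dr": [0,0,0]},{"offset": [0,0,0],"dr": [0,0,0]},{"offset": [0,0,0],"dr": [0,0,0]},{"offset": [0,0,0],"dr": [0,0,0]}], "gripper": 1}}

```text
time_s: 35.32
position: [0.4662, -0.3251, 0.0209]
tcp_rot: [[0.24, 0.971, 0.002], [0.971, -0.24, -0.001], [-0.0, 0.002, -1.0]]
force: [-0.1, 0.4, 4.0]
opening: 0.516
grasp_force: 30.0
```

```bash
python3 -c "
from h import *
print(bot.read_state()['opening']*87,bot.read_state()['grasp_force'])
rel(.5026,.1174,.13,166.2)
t=cap('top'); hsv=cv2.cvtColor(t['color'],cv2.COLOR_RGB2HSV)
u,v=proj(t,[.4847,.0446,.111]); print(u,v,hsv[int(v),int(u)],t['color'][int(v),int(u)])"
```

```text
44.86900209036768 30.000905692577362
t35.32 p [ 0.4662 -0.3251  0.0209] yang -13.9 off [ 0.4383 -0.0709 -0.1094] tilt [ 0.0016 -0.0006] F [-0.0905  0.3713  4.0359] j1,4,6 [-46.1756   0.0659 -32.3159]
dr z -0.1
252.77260497945062 204.6350022675797 [  8 141 177] [177 105  79]
```

Call:
{"api": "servo_tool", "payload": {"targets": [{"offset": [0,0,-0.03],"dr": [0,0,0]},{"offset": [0,0,-0.07],"dr": [0,0,0]},{"offset": [0.02,-0.003,-0.11],"dr": [0,0,0]},{"offset": [0.058,-0.01,-0.13],"dr": [0,0,0]},{"offset": [0.096,-0.016,-0.13],"dr": [0,0,0]},{"offset": [0.134,-0.022,-0.13],"dr": [0,0,0]},{"offset": [0.172,-0.028,-0.13],"dr": [0,0,0]},{"offset": [0.21,-0.034,-0.13],"dr": [0,0,0]},{"offset": [0.248,-0.04,-0.13],"dr": [0,0,0]},{"offset": [0.286,-0.046,-0.13],"dr": [0,0,0]},{"offset": [0.324,-0.052,-0.13],"dr": [0,0,0]},{"offset": [0.362,-0.059,-0.13],"dr": [0,0,0]},{"offset": [0.4,-0.065,-0.13],"dr": [0,0,0]},{"offset": [0.428,-0.069,-0.115],"dr": [0,0,0]},{"offset": [0.4371,-0.0709,-0.1],"dr": [0,0,0]},{"offset": [0.4371,-0.0709,-0.1],"dr": [0,0,0]},{"offset": [0.4371,-0.0709,-0.1],"dr": [0,0,0]},{"offset": [0.4371,-0.0709,-0.1],"dr": [0,0,0]}]}}

```text
time_s: 36.87
position: [0.5022, 0.1157, 0.1206]
tcp_rot: [[0.241, 0.971, 0.001], [0.971, -0.241, -0.0], [-0.0, 0.001, -1.0]]
force: [0.2, -0.2, 0.2]
opening: 0.51
grasp_force: 30.0
```

```bash
python3 -c "
from h import *
rel(.5026,.1174,.1045,166.2)"
```

```text
t36.87 p [0.5022 0.1157 0.1206] yang -13.9 off [ 0.0018 -0.0001  0.0161] tilt [ 0.0009 -0.0004] F [ 0.1944 -0.2048  0.2469] j1,4,6 [ 0.549  -0.0362 14.5088]
dr z -0.1
```

Call:
{"api": "servo_tool", "payload": {"targets": [{"offset": [0.0008,0,0.005],"dr": [0,0,0]},{"offset": [0.0008,0,0.009],"dr": [0,0,0]},{"offset": [0.0008,0,0.012],"dr": [0,0,0]},{"offset": [0.0008,0,0.0145],"dr": [0,0,0]},{"offset": [0.0008,0,0.016],"dr": [0,0,0]},{"offset": [0.0008,0,0.016],"dr": [0,0,0]},{"offset": [0.0008,0,0.016],"dr": [0,0,0]}]}}

```text
time_s: 37.45
position: [0.5023, 0.1171, 0.1043]
tcp_rot: [[0.241, 0.971, 0.001], [0.971, -0.241, -0.0], [0.0, 0.001, -1.0]]
force: [0.3, -0.3, -0.5]
opening: 0.514
grasp_force: 30.0
```

Call:
{"api": "servo_tool", "payload": {"targets": [{"offset": [0,0,0],"dr": [0,0,0]},{"offset": [0,0,0],"dr": [0,0,0]},{"offset": [0,0,0],"dr": [0,0,0]},{"offset": [0,0,-0.01],"dr": [0,0,0]},{"offset": [0,0,-0.03],"dr": [0,0,0]},{"offset": [0,0,-0.055],"dr": [0,0,0]},{"offset": [-0.03,0.005,-0.06],"dr": [0,0,0]},{"offset": [-0.07,0.011,-0.06],"dr": [0,0,0]},{"offset": [-0.11,0.017,-0.06],"dr": [0,0,0]},{"offset": [-0.15,0.024,-0.06],"dr": [0,0,0]},{"offset": [-0.19,0.03,-0.06],"dr": [0,0,0]},{"offset": [-0.23,0.037,-0.06],"dr": [0,0,0]},{"offset": [-0.27,0.043,-0.06],"dr": [0,0,0]},{"offset": [-0.31,0.05,-0.06],"dr": [0,0,0]},{"offset": [-0.35,0.056,-0.06],"dr": [0,0,0]},{"offset": [-0.39,0.062,-0.06],"dr": [0,0,0]},{"offset": [-0.43,0.069,-0.05],"dr": [0,0,0]},{"offset": [-0.44,0.07,-0.04],"dr": [0,0,0]},{"offset": [-0.44,0.07,-0.04],"dr": [0,0,0]}], "gripper": -0.4}}

```text
time_s: 39.03
position: [0.4636, -0.3299, 0.1435]
tcp_rot: [[0.245, 0.97, 0.001], [0.97, -0.245, -0.0], [-0.0, 0.001, -1.0]]
force: [0.4, -0.0, -0.5]
opening: 0.697
grasp_force: 0.0
```

```bash
sed -i 's/(0,150,60)/(0,135,60)/' h.py; python3 -c "
from h import *
rel(.4584,-.4042,.06,166.2)
t=cap('top'); pr(t,roi=(325,110,425,240)); pr(t,z=.111,roi=(190,120,310,240))"
```

```text
t39.03 p [ 0.4636 -0.3299  0.1435] yang -14.2 off [-0.0733  0.0131  0.0835] tilt [ 0.0006 -0.0003] F [ 0.3647 -0.0332 -0.5167] j1,4,6 [-46.6916   0.0137 -32.54  ]
dr z -0.4
A163 px(348.8,177.5) w(0.5671,-0.2390) 41x42 ang6.3 fill0.84
A176 px(377.0,175.0) w(0.5740,-0.3226) 41x44 ang7.2 fill0.86
A132 px(252.8,205.2) w(0.4831,0.0446) 36x36 ang89.5 fill0.78
A137 px(226.2,198.4) w(0.5024,0.1176) 36x36 ang89.9 fill0.81
```

```bash
python3 -c "
from h import *
c=cap('scene'); print(proj(c,[.4584,-.4042,.028]),c['color'][int(proj(c,[.4584,-.4042,.028])[1]),int(proj(c,[.4584,-.4042,.028])[0])])
hsv=cv2.cvtColor(c['color'],cv2.COLOR_RGB2HSV); m=cv2.inRange(hsv,(0,110,40),(15,255,255))
n,l,s,ce=cv2.connectedComponentsWithStats(m[140:210,110:230])
for i in range(1,n):
    if s[i,4]>25: print(s[i,4],ce[i]+[110,140],ray(c,*(ce[i]+[110,140]),.025)[:2])
"
```

```text
[157.4709 152.9388] [141  84  58]
135 [157.3852 154.6593] [ 0.4634 -0.4016]
187 [157.6578 181.9465] [ 0.5786 -0.3197]
189 [181.6243 188.3333] [ 0.5722 -0.2364]
```

Call:
{"api": "servo_tool", "payload": {"targets": [{"offset": [-0.03,0.005,0.03],"dr": [0,0,0]},{"offset": [-0.06,0.01,0.06],"dr": [0,0,0]},{"offset": [-0.0733,0.0131,0.08],"dr": [0,0,0]},{"offset": [-0.0733,0.0131,0.083],"dr": [0,0,0]},{"offset": [-0.0733,0.0131,0.083],"dr": [0,0,0]},{"offset": [-0.0733,0.0131,0.083],"dr": [0,0,0]},{"offset": [-0.0733,0.0131,0.083],"dr": [0,0,0]}]}}

```text
time_s: 39.72
position: [0.4606, -0.3994, 0.063]
tcp_rot: [[0.238, 0.971, 0.002], [0.971, -0.238, -0.001], [-0.0, 0.002, -1.0]]
force: [-1.0, 0.7, -0.1]
opening: 0.701
grasp_force: 0.0
```

```bash
python3 -c "
from h import *
rel(.4584,-.4042,.021,166.2)"
```

```text
t39.72 p [ 0.4606 -0.3994  0.063 ] yang -13.8 off [-0.0052 -0.001   0.042 ] tilt [ 0.0018 -0.0006] F [-1.015   0.6606 -0.0931] j1,4,6 [-51.451    0.0797 -37.718 ]
dr z 0.0
```

Call:
{"api": "servo_tool", "payload": {"targets": [{"offset": [-0.004,-0.001,0.015],"dr": [0,0,0]},{"offset": [-0.004,-0.001,0.03],"dr": [0,0,0]},{"offset": [-0.004,-0.001,0.039],"dr": [0,0,0]},{"offset": [-0.004,-0.001,0.0415],"dr": [0,0,0]},{"offset": [-0.004,-0.001,0.0415],"dr": [0,0,0]},{"offset": [-0.004,-0.001,0.0415],"dr": [0,0,0]}]}}

```text
time_s: 40.22
position: [0.4583, -0.4045, 0.0207]
tcp_rot: [[0.24, 0.971, 0.002], [0.971, -0.24, -0.001], [-0.0, 0.002, -1.0]]
force: [-0.2, -0.5, 0.3]
opening: 0.699
grasp_force: 0.0
```

Call:
{"api": "servo_tool", "payload": {"targets": [{"offset": [0,0,0],"dr": [0,0,0]},{"offset": [0,0,0],"dr": [0,0,0]},{"offset": [0,0,0],"dr": [0,0,0]},{"offset": [0,0,0],"dr": [0,0,0]},{"offset": [0,0,0],"dr": [0,0,0]}], "gripper": 1}}

```text
time_s: 40.63
position: [0.4581, -0.405, 0.0204]
tcp_rot: [[0.24, 0.971, 0.002], [0.971, -0.24, -0.001], [-0.0, 0.002, -1.0]]
force: [0.3, 0.5, 3.1]
opening: 0.513
grasp_force: 30.0
```

```bash
python3 -c "
from h import *
print(bot.read_state()['opening']*87,bot.read_state()['grasp_force'])
rel(.6108,.0136,.12,166.2)"
```

```text
44.65383773277678 30.00068575143814
t40.63 p [ 0.4581 -0.405   0.0204] yang -13.9 off [ 0.443   0.0478 -0.0997] tilt [ 0.0017 -0.0009] F [0.3153 0.4569 3.0676] j1,4,6 [-51.9638   0.0705 -38.1021]
dr z -0.1
```

Call:
{"api": "servo_tool", "payload": {"targets": [{"offset": [0,0,-0.03],"dr": [0,0,0]},{"offset": [0,0,-0.07],"dr": [0,0,0]},{"offset": [0.02,0.002,-0.11],"dr": [0,0,0]},{"offset": [0.058,0.006,-0.13],"dr": [0,0,0]},{"offset": [0.096,0.01,-0.13],"dr": [0,0,0]},{"offset": [0.134,0.015,-0.13],"dr": [0,0,0]},{"offset": [0.172,0.019,-0.13],"dr": [0,0,0]},{"offset": [0.21,0.023,-0.13],"dr": [0,0,0]},{"offset": [0.248,0.027,-0.13],"dr": [0,0,0]},{"offset": [0.286,0.031,-0.13],"dr": [0,0,0]},{"offset": [0.324,0.035,-0.13],"dr": [0,0,0]},{"offset": [0.362,0.039,-0.13],"dr": [0,0,0]},{"offset": [0.4,0.043,-0.13],"dr": [0,0,0]},{"offset": [0.432,0.0465,-0.115],"dr": [0,0,0]},{"offset": [0.4422,0.0478,-0.1],"dr": [0,0,0]},{"offset": [0.4422,0.0478,-0.1],"dr": [0,0,0]},{"offset": [0.4422,0.0478,-0.1],"dr": [0,0,0]},{"offset": [0.4422,0.0478,-0.1],"dr": [0,0,0]}]}}

```text
time_s: 42.13
position: [0.6102, 0.0121, 0.1202]
tcp_rot: [[0.241, 0.971, 0.001], [0.971, -0.241, -0.001], [-0.0, 0.001, -1.0]]
force: [-0.9, 0.2, -0.7]
opening: 0.517
grasp_force: 30.0
```

```bash
python3 -c "
from h import *
rel(.6106,.0128,.1045,166.2)"
```

```text
t42.13 p [0.6102 0.0121 0.1202] yang -13.9 off [0.0008 0.0003 0.0157] tilt [ 0.0007 -0.0006] F [-0.8867  0.2419 -0.6635] j1,4,6 [-9.3264 -0.0333  4.6293]
dr z -0.1
```

Call:
{"api": "servo_tool", "payload": {"targets": [{"offset": [0.0006,0.0003,0.005],"dr": [0,0,0]},{"offset": [0.0006,0.0003,0.009],"dr": [0,0,0]},{"offset": [0.0006,0.0003,0.012],"dr": [0,0,0]},{"offset": [0.0006,0.0003,0.0145],"dr": [0,0,0]},{"offset": [0.0006,0.0003,0.016],"dr": [0,0,0]},{"offset": [0.0006,0.0003,0.016],"dr": [0,0,0]},{"offset": [0.0006,0.0003,0.016],"dr": [0,0,0]}]}}

```text
time_s: 42.72
position: [0.6112, 0.0131, 0.1044]
tcp_rot: [[0.241, 0.971, 0.002], [0.971, -0.241, -0.0], [-0.0, 0.002, -1.0]]
force: [-0.6, -0.2, 2.8]
opening: 0.514
grasp_force: 30.7
```

Call:
{"api": "servo_tool", "payload": {"targets": [{"offset": [0,0,0],"dr": [0,0,0]},{"offset": [0,0,0],"dr": [0,0,0]},{"offset": [0,0,0],"dr": [0,0,0]},{"offset": [0,0,-0.01],"dr": [0,0,0]},{"offset": [0,0,-0.03],"dr": [0,0,0]},{"offset": [0,0,-0.055],"dr": [0,0,0]},{"offset": [-0.03,0.002,-0.06],"dr": [0,0,-4]},{"offset": [-0.07,0.005,-0.06],"dr": [0,0,-8]},{"offset": [-0.11,0.008,-0.06],"dr": [0,0,-12]},{"offset": [-0.15,0.011,-0.06],"dr": [0,0,-16]},{"offset": [-0.19,0.014,-0.04],"dr": [0,0,-20.5]},{"offset": [-0.23,0.017,-0.01],"dr": [0,0,-20.5]},{"offset": [-0.25,0.018,0.02],"dr": [0,0,-20.5]},{"offset": [-0.2555,0.0184,0.044],"dr": [0,0,-20.5]},{"offset": [-0.2555,0.0184,0.044],"dr": [0,0,-20.5]},{"offset": [-0.2555,0.0184,0.044],"dr": [0,0,-20.5]},{"offset": [-0.2555,0.0184,0.044],"dr": [0,0,-20.5]}], "gripper": -0.4}}

```text
time_s: 44.13
position: [0.5682, -0.2384, 0.0611]
tcp_rot: [[-0.115, 0.993, 0.002], [0.993, 0.115, -0.001], [-0.001, 0.002, -1.0]]
force: [0.2, 0.2, 0.0]
opening: 0.701
grasp_force: 0.0
```

```bash
python3 -c "
from h import *
rel(.5672,-.2391,.021,6.2)
t=cap('top'); pr(t,z=.111,roi=(190,120,310,240)); pr(t,roi=(325,110,425,240))"
```

```text
t44.13 p [ 0.5682 -0.2384  0.0611] yang 6.6 off [-0.0005 -0.0012  0.0401] tilt [ 0.0024 -0.0006] F [0.239  0.2421 0.0475] j1,4,6 [-33.1652   0.0606 -39.8286]
dr z 0.4
A138 px(226.3,198.4) w(0.5026,0.1173) 36x36 ang89.9 fill0.81
A136 px(264.3,159.5) w(0.6095,0.0118) 36x36 ang89.4 fill0.80
```

Call:
{"api": "servo_tool", "payload": {"targets": [{"offset": [0,-0.001,0.015],"dr": [0,0,0]},{"offset": [0,-0.001,0.03],"dr": [0,0,0]},{"offset": [0,-0.001,0.038],"dr": [0,0,0]},{"offset": [0,-0.001,0.04],"dr": [0,0,0]},{"offset": [0,-0.001,0.04],"dr": [0,0,0]},{"offset": [0,-0.001,0.04],"dr": [0,0,0]}]}}

```text
time_s: 44.68
position: [0.5672, -0.2388, 0.0211]
tcp_rot: [[-0.116, 0.993, 0.003], [0.993, 0.116, -0.001], [-0.001, 0.002, -1.0]]
force: [0.4, 0.1, 0.0]
opening: 0.702
grasp_force: 0.0
```

Call:
{"api": "servo_tool", "payload": {"targets": [{"offset": [0,0,0],"dr": [0,0,0]},{"offset": [0,0,0],"dr": [0,0,0]},{"offset": [0,0,0],"dr": [0,0,0]},{"offset": [0,0,0],"dr": [0,0,0]},{"offset": [0,0,0],"dr": [0,0,0]},{"offset": [0,0,0],"dr": [0,0,0]}], "gripper": 1}}

```text
time_s: 45.18
position: [0.5667, -0.2391, 0.0204]
tcp_rot: [[-0.115, 0.993, 0.002], [0.993, 0.115, -0.0], [-0.001, 0.002, -1.0]]
force: [0.5, -0.4, 2.3]
opening: 0.475
grasp_force: 30.0
```

```bash
python3 -c "
from h import *
print(bot.read_state()['opening']*87,bot.read_state()['grasp_force'])
rel(.5388,-.0073,.12,166.2)"
```

```text
41.29019465663879 30.000978112220764
t45.18 p [ 0.5667 -0.2391  0.0204] yang 6.6 off [ 0.2334 -0.001  -0.0998] tilt [ 0.0019 -0.0005] F [ 0.5389 -0.3629  2.298 ] j1,4,6 [-33.292    0.0545 -39.9138]
dr z 20.4
```

Call:
{"api": "servo_tool", "payload": {"targets": [{"offset": [0,0,-0.03],"dr": [0,0,0]},{"offset": [0,0,-0.07],"dr": [0,0,0]},{"offset": [0.02,0,-0.11],"dr": [0,0,3]},{"offset": [0.055,0,-0.13],"dr": [0,0,7]},{"offset": [0.09,0,-0.13],"dr": [0,0,11]},{"offset": [0.125,0,-0.13],"dr": [0,0,15]},{"offset": [0.16,-0.001,-0.13],"dr": [0,0,20.4]},{"offset": [0.195,-0.001,-0.13],"dr": [0,0,20.4]},{"offset": [0.225,-0.001,-0.115],"dr": [0,0,20.4]},{"offset": [0.2334,-0.001,-0.1],"dr": [0,0,20.4]},{"offset": [0.2334,-0.001,-0.1],"dr": [0,0,20.4]},{"offset": [0.2334,-0.001,-0.1],"dr": [0,0,20.4]},{"offset": [0.2334,-0.001,-0.1],"dr": [0,0,20.4]},{"offset": [0.2334,-0.001,-0.1],"dr": [0,0,20.4]}]}}

```text
time_s: 46.35
position: [0.5396, -0.0086, 0.1206]
tcp_rot: [[0.24, 0.971, 0.003], [0.971, -0.24, -0.001], [-0.0, 0.003, -1.0]]
force: [0.0, 0.0, -0.4]
opening: 0.477
grasp_force: 30.0
```

```bash
python3 -c "
from h import *
rel(.5388,-.0073,.1045,166.2)"
```

```text
t46.35 p [ 0.5396 -0.0086  0.1206] yang -13.9 off [ 0.0011 -0.0011  0.0161] tilt [ 0.0029 -0.0008] F [ 0.0343  0.019  -0.3571] j1,4,6 [-12.7804  -0.0096   1.1189]
dr z -0.1
```

Call:
{"api": "servo_tool", "payload": {"targets": [{"offset": [0.0009,-0.0008,0.005],"dr": [0,0,0]},{"offset": [0.0009,-0.0008,0.009],"dr": [0,0,0]},{"offset": [0.0009,-0.0008,0.012],"dr": [0,0,0]},{"offset": [0.0009,-0.0008,0.0145],"dr": [0,0,0]},{"offset": [0.0009,-0.0008,0.016],"dr": [0,0,0]},{"offset": [0.0009,-0.0008,0.016],"dr": [0,0,0]},{"offset": [0.0009,-0.0008,0.016],"dr": [0,0,0]}]}}

```text
time_s: 46.93
position: [0.538, -0.0062, 0.1038]
tcp_rot: [[0.239, 0.971, 0.001], [0.971, -0.239, -0.0], [0.0, 0.001, -1.0]]
force: [1.0, -0.5, -0.8]
opening: 0.476
grasp_force: 30.0
```

Call:
{"api": "servo_tool", "payload": {"targets": [{"offset": [0,0,0],"dr": [0,0,0]},{"offset": [0,0,0],"dr": [0,0,0]},{"offset": [0,0,0],"dr": [0,0,0]},{"offset": [0,0,-0.01],"dr": [0,0,0]},{"offset": [0,0,-0.03],"dr": [0,0,0]},{"offset": [0,0,-0.055],"dr": [0,0,0]},{"offset": [-0.03,0.01,-0.06],"dr": [0,0,-4]},{"offset": [-0.065,0.024,-0.06],"dr": [0,0,-8]},{"offset": [-0.1,0.037,-0.06],"dr": [0,0,-12]},{"offset": [-0.135,0.05,-0.06],"dr": [0,0,-16]},{"offset": [-0.17,0.063,-0.05],"dr": [0,0,-21.5]},{"offset": [-0.205,0.076,-0.03],"dr": [0,0,-21.5]},{"offset": [-0.24,0.089,-0.01],"dr": [0,0,-21.5]},{"offset": [-0.275,0.102,0.02],"dr": [0,0,-21.5]},{"offset": [-0.298,0.1105,0.043],"dr": [0,0,-21.5]},{"offset": [-0.298,0.1105,0.043],"dr": [0,0,-21.5]},{"offset": [-0.298,0.1105,0.043],"dr": [0,0,-21.5]},{"offset": [-0.298,0.1105,0.043],"dr": [0,0,-21.5]}], "gripper": -0.4}}

```text
time_s: 48.43
position: [0.574, -0.3214, 0.0615]
tcp_rot: [[-0.134, 0.991, 0.001], [0.991, 0.134, 0.001], [0.001, 0.001, -1.0]]
force: [0.3, 0.2, 0.5]
opening: 0.699
grasp_force: 0.0
```

```bash
python3 -c "
from h import *
rel(.574,-.322,.021,7.6)
t=cap('top'); pr(t,z=.111,roi=(190,120,310,240)); pr(t,roi=(325,110,425,240))"
```

```text
t48.43 p [ 0.574  -0.3214  0.0615] yang 7.7 off [-0.0007 -0.0001  0.0405] tilt [0.0007 0.0007] F [0.296  0.1574 0.5204] j1,4,6 [-38.9848   0.0717 -46.7012]
dr z 0.1
A136 px(252.9,205.2) w(0.4831,0.0443) 37x37 ang26.0 fill0.75
A136 px(226.2,198.4) w(0.5026,0.1176) 36x36 ang89.9 fill0.81
A138 px(271.6,185.5) w(0.5371,-0.0075) 34x36 ang75.4 fill0.85
A132 px(264.2,159.6) w(0.6093,0.0120) 36x36 ang89.4 fill0.78
```

Call:
{"api": "servo_tool", "payload": {"targets": [{"offset": [-0.0005,0,0.015],"dr": [0,0,0]},{"offset": [-0.0005,0,0.03],"dr": [0,0,0]},{"offset": [-0.0005,0,0.038],"dr": [0,0,0]},{"offset": [-0.0005,0,0.0405],"dr": [0,0,0]},{"offset": [-0.0005,0,0.0405],"dr": [0,0,0]},{"offset": [-0.0005,0,0.0405],"dr": [0,0,0]}]}}

```text
time_s: 48.98
position: [0.5749, -0.3222, 0.0217]
tcp_rot: [[-0.135, 0.991, 0.002], [0.991, 0.135, -0.001], [-0.001, 0.002, -1.0]]
force: [0.1, 0.1, -0.4]
opening: 0.699
grasp_force: 0.0
```

Call:
{"api": "servo_tool", "payload": {"targets": [{"offset": [0,0,0],"dr": [0,0,0]},{"offset": [0,0,0],"dr": [0,0,0]},{"offset": [0,0,0],"dr": [0,0,0]},{"offset": [0,0,0],"dr": [0,0,0]},{"offset": [0,0,0],"dr": [0,0,0]},{"offset": [0,0,0],"dr": [0,0,0]}], "gripper": 1}}

```text
time_s: 49.48
position: [0.5745, -0.3226, 0.0209]
tcp_rot: [[-0.134, 0.991, 0.002], [0.991, 0.134, -0.0], [-0.001, 0.001, -1.0]]
force: [0.1, 0.6, 2.1]
opening: 0.476
grasp_force: 30.0
```

```bash
python3 -c "
from h import *
print(bot.read_state()['opening']*87,bot.read_state()['grasp_force'])
rel(.5746,.1383,.12,166.2)"
```

```text
41.39338511613483 30.000804662704468
t49.48 p [ 0.5745 -0.3226  0.0209] yang 7.7 off [ 0.4567  0.0619 -0.0993] tilt [ 0.0015 -0.0005] F [0.1424 0.6315 2.0635] j1,4,6 [-39.0308   0.0466 -46.7497]
dr z 21.5
```

Call:
{"api": "servo_tool", "payload": {"targets": [{"offset": [0,0,-0.03],"dr": [0,0,0]},{"offset": [0,0,-0.07],"dr": [0,0,0]},{"offset": [0.02,0.003,-0.11],"dr": [0,0,4]},{"offset": [0.058,0.008,-0.135],"dr": [0,0,8]},{"offset": [0.096,0.013,-0.135],"dr": [0,0,12]},{"offset": [0.134,0.018,-0.135],"dr": [0,0,16]},{"offset": [0.172,0.023,-0.135],"dr": [0,0,21.5]},{"offset": [0.21,0.028,-0.135],"dr": [0,0,21.5]},{"offset": [0.248,0.034,-0.135],"dr": [0,0,21.5]},{"offset": [0.286,0.039,-0.135],"dr": [0,0,21.5]},{"offset": [0.324,0.044,-0.135],"dr": [0,0,21.5]},{"offset": [0.362,0.049,-0.135],"dr": [0,0,21.5]},{"offset": [0.4,0.054,-0.135],"dr": [0,0,21.5]},{"offset": [0.435,0.059,-0.13],"dr": [0,0,21.5]},{"offset": [0.4563,0.0619,-0.115],"dr": [0,0,21.5]},{"offset": [0.4563,0.0619,-0.1],"dr": [0,0,21.5]},{"offset": [0.4563,0.0619,-0.1],"dr": [0,0,21.5]},{"offset": [0.4563,0.0619,-0.1],"dr": [0,0,21.5]},{"offset": [0.4563,0.0619,-0.1],"dr": [0,0,21.5]}]}}

```text
time_s: 51.07
position: [0.5748, 0.1375, 0.1208]
tcp_rot: [[0.239, 0.971, 0.001], [0.971, -0.239, -0.0], [0.0, 0.001, -1.0]]
force: [-0.1, -0.2, -1.3]
opening: 0.478
grasp_force: 30.0
```

```bash
python3 -c "
from h import *
rel(.5746,.1379,.1045,166.2)"
```

```text
t51.07 p [0.5748 0.1375 0.1208] yang -13.9 off [ 0.0004 -0.0003  0.0163] tilt [ 0.0014 -0.0002] F [-0.0502 -0.2356 -1.3318] j1,4,6 [ 2.6322 -0.0196 16.4988]
dr z -0.1
```

Call:
{"api": "servo_tool", "payload": {"targets": [{"offset": [0.0002,-0.0002,0.005],"dr": [0,0,0]},{"offset": [0.0002,-0.0002,0.009],"dr": [0,0,0]},{"offset": [0.0002,-0.0002,0.012],"dr": [0,0,0]},{"offset": [0.0002,-0.0002,0.0145],"dr": [0,0,0]},{"offset": [0.0002,-0.0002,0.016],"dr": [0,0,0]},{"offset": [0.0002,-0.0002,0.016],"dr": [0,0,0]},{"offset": [0.0002,-0.0002,0.016],"dr": [0,0,0]}]}}

```text
time_s: 51.65
position: [0.5742, 0.1383, 0.1043]
tcp_rot: [[0.239, 0.971, 0.001], [0.971, -0.239, -0.0], [0.0, 0.001, -1.0]]
force: [0.5, 0.6, -0.3]
opening: 0.478
grasp_force: 30.0
```

Call:
{"api": "servo_tool", "payload": {"targets": [{"offset": [0,0,0],"dr": [0,0,0]},{"offset": [0,0,0],"dr": [0,0,0]},{"offset": [0,0,0],"dr": [0,0,0]},{"offset": [0,0,-0.01],"dr": [0,0,0]},{"offset": [0,0,-0.03],"dr": [0,0,0]},{"offset": [0,0,-0.06],"dr": [0,0,0]},{"offset": [-0.03,0,-0.09],"dr": [0,0,0]},{"offset": [-0.07,0,-0.1],"dr": [0,0,0]},{"offset": [-0.11,0,-0.1],"dr": [0,0,0]},{"offset": [-0.15,0,-0.1],"dr": [0,0,0]},{"offset": [-0.19,0,-0.1],"dr": [0,0,0]},{"offset": [-0.23,0,-0.1],"dr": [0,0,0]},{"offset": [-0.27,0,-0.1],"dr": [0,0,0]},{"offset": [-0.31,0,-0.1],"dr": [0,0,0]},{"offset": [-0.35,0,-0.1],"dr": [0,0,0]},{"offset": [-0.39,0,-0.1],"dr": [0,0,0]},{"offset": [-0.4,0,-0.1],"dr": [0,0,0]},{"offset": [-0.4,0,-0.1],"dr": [0,0,0]}], "gripper": -0.4}}

```text
time_s: 53.15
position: [0.4785, -0.2535, 0.2052]
tcp_rot: [[0.243, 0.97, 0.003], [0.97, -0.243, -0.002], [-0.001, 0.003, -1.0]]
force: [-0.1, 0.6, -0.7]
opening: 0.703
grasp_force: 0.0
```

```bash
python3 -c "
from h import *
rel(.55,-.3,.2)
t=cap('top'); pr(t,z=.111,roi=(190,120,310,240)); pr(t,roi=(325,110,425,240))
hsv=cv2.cvtColor(t['color'],cv2.COLOR_RGB2HSV)
m=cv2.inRange(hsv,(10,90,80),(24,255,255))[225:255,215:250]; n,l,s,ce=cv2.connectedComponentsWithStats(m); i=1+np.argmax(s[1:,4]); print('wedge top',s[i,4],ray(t,*(ce[i]+[215,225]),.137))
import pickle; o=pickle.load(open('t10.pkl','rb'))
for nme,r in dict(mug=(310,100,365,145),jar=(170,100,205,135),bottle=(95,220,128,250)).items():
    d=cv2.absdiff(t['color'],o['color'])[r[1]:r[3],r[0]:r[2]]; print(nme,d.mean())
c=cap('scene'); hs=cv2.cvtColor(c['color'],cv2.COLOR_RGB2HSV); m=cv2.inRange(hs,(0,100,40),(15,255,255))[155:235,220:330]; n,l,s,ce=cv2.connectedComponentsWithStats(m)
for i in range(1,n):
    if s[i,4]>25: print(s[i],ray(c,*(ce[i]+[220,155]),.108)[:2])
"
```

```text
t53.15 p [ 0.4785 -0.2535  0.2052] yang -14.1 off [-0.0277  0.0807  0.0055] tilt [ 0.0026 -0.0019] F [-0.1431  0.6024 -0.7198] j1,4,6 [-39.7484   0.013  -25.6658]
A136 px(252.8,205.1) w(0.4834,0.0446) 37x37 ang44.6 fill0.75
A138 px(226.2,198.4) w(0.5026,0.1177) 36x36 ang89.5 fill0.81
A140 px(271.5,185.3) w(0.5374,-0.0073) 35x36 ang76.8 fill0.85
A150 px(219.0,173.0) w(0.5732,0.1375) 36x36 ang76.2 fill0.87
A138 px(264.2,159.6) w(0.6095,0.0120) 36x36 ang89.4 fill0.82
wedge top 110 [0.3989 0.1031 0.137 ]
mug 11.924848484848486
jar 14.605714285714285
bottle 13.257239057239056
[ 52  17  15  12 155] [0.4887 0.0472]
[ 25  21  20  16 197] [ 0.5414 -0.0053]
[ 73  28  17  12 168] [0.5069 0.1201]
[ 22  40  17  15 204] [0.6135 0.0147]
[ 68  44  22  18 232] [0.5778 0.1404]
```

```bash
python3 -c "
from rig import ticket
print(ticket.hand_in())"
```

```text
the job is handed in; nothing more can be done
None
```

The job is handed in at about 53 s of the 210 s; I saw no verdict. The wheel is stopped with notch and slot aligned and the wedge pressed in at nearly 40 N, and all five blanks present (three round, two square) sit in matching cavities. The arm never worked near the mug, jar or bottle, though my before/after image comparison of them was inconclusive.

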